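# Tighten the sloping gas coupling: by hand, then by wrench

## Robot

A 6-joint arm with a two-finger parallel gripper is mounted at the origin on the work surface. World frame = base frame: x ahead of the robot, y to its left, z up, the work surface at z = 0. Lengths are in m, angles in degrees, forces in N, time in s.
With the tool pointing down it reaches from about 0.4 to 0.825 m from the base axis. Payload 7 kg.
Tool frame: the origin (TCP) lies at the centre of the arm's flange, where the gripper is bolted on; the fingertips stand 178 mm ahead of it and the grasp point (between the pads) lies 159 mm ahead of it; x points along the fingers, y is the direction in which the jaws open and shut, and the axes are right-handed (so a half turn about x gives the same grasp; the last joint's range is limited). The gripper opens to 88 mm and grips with 3 to 60 N. Pads are 19 mm wide; open, the fingers measure 130 mm over their backs; the gripper's body (78 mm by 193 mm) begins 47 mm behind the grasp point.
Start: joints at [89.043, 20.546, 0.682, 0, -70.136, -16.507], TCP at [0.203, 0.644, 0.405] pointing down, gripper open.
Joint ranges: [-176.03, 176.03], [-82.01, 121.73], [-58.28, 71.71], [-173.87, 95.51], [-174.79, -0.11], [-173.66, 173.66]. Speed limits (degrees/s): [136.94, 136.94, 172.46, 180, 180, 180].

## Interface

Orientations are given as [roll, pitch, yaw] about the fixed x, y, z axes, in that order (R = Rz(yaw) Ry(pitch) Rx(roll)).
In Python, from plant import ctrl gives the robot as it stands. The module is installed in compiled form; this text tells all that it offers.
- The arm moves only by the shell command python3 -m inch 'ROWS'. ROWS is JSON, one flat list of numbers, 7 for each row, row after row: the shift along the tool's x, y, z in m, then the turn, a rotation vector about the tool's x, y, z in degrees, then the finger opening in m, from 0 to 0.0876. In form: [dx, dy, dz, rx, ry, rz, hand, dx, dy, dz, rx, ry, rz, hand, ...]. A call has 1 to 20 rows; each row shifts and turns the pose as measured when the row begins, along the tool's axes as they then stand; what a row does not reach is not made up. A row lasts 1/8 s, in which the tool goes at most 62.5 mm and 10.7 degrees, less where a joint would pass 70% of its speed; a pose out of reach is approached as far as the arm can. A call with a gripper value outside its range is refused whole. The fingers move at their own pace and stop on an object; the grip force is fixed at half the most. Time passes only in rows, so rows that do not move let the fingers close. It gives the time, the measured TCP pose, the force and the opening at its end, in the units of the state.
- ctrl.get_obs(): the state, without advancing time (a new reading comes with each control period).
- ctrl.snapshot(name): name is "scene" or "top" or "wrist"; returns a dict with "color" (480x640x3 uint8, red, green, blue), "depth" (480x640 float32, m along the optical axis (not along the pixel's ray), 0 where there is no reading), "K" (3x3 intrinsics, pixels), "position" and "attitude" of the camera in the world; the wrist camera has in their place "hand_eye" (4x4, takes a point from camera to tool coordinates, whose origin is the TCP and whose axes are the tool frame's). Camera axes: x right, y up, looking along -z (the intrinsics and any distortion apply to the point x, -y, -z); pixel columns grow to the right and rows downward; lengths in m; the calibration is good to about 2 mm. A picture is of the moment at which its call begins: read the wrist's pose just before it.
- ctrl.close_job(): hands the job in, once; it reports no verdict.
The state is a dict: "clock": time; "joint_pos": joint angles; "qvel": joint speeds; "tau": joint torques, N m; "tool_pos": TCP position; "orientation": TCP orientation; "force": force on the tool from outside, world axes, zero at the start; "moment": the same for the moment, N m; "opening": finger opening in m.
Only numpy, scipy, OpenCV 4.12 (cv2) and the standard library are available. Lean on these libraries where they do the work, as an engineer would, in place of code of your own. Each camera call takes 0.05 s, during which the arm holds its last target.

## Task

On the grey gas outlet, turn the loose brass hex nut of the sloping coupling clockwise by hand (with the bare gripper, not the wrench) until its white line points at the yellow mark on the collar, and stop there. Then use the blue-handled wrench, with the gripper off the nut, to tighten it on to the red mark and not beyond. Finally lay the wrench flat on the bench, without dropping it; leave the pots and the tip rack where they stand.

Things in the scene. Friction and masses are not known exactly. Their poses are not given: they have to be found in the camera images.
- gas_block: Gas outlet fixed to the bench. Base plate 130 x 100 x 10 mm; grey body 75 x 62 mm, top 72 mm above the bench; black tap handle (not used) up to 95 mm. Origin on the bench, 15 mm to the -x side of the plate's centre; z up. A brass pipe rises from it, leaning 0.55 rad (31.5 deg) from vertical towards the block's own -x, roughly towards the robot; the nut's underside is at (-35, 0, 125) mm.
- collar (a point): Centre of the top face of the fixed dark collar round the sloping pipe: 70 mm across, 6 mm thick, square to the pipe, 2 mm below the nut. Its rim bears a yellow and a red painted mark, 5 mm wide.
- hex_nut (a point): Brass hex nut, turns on the sloping pipe, cannot come off: 32 mm across flats, 37 mm across corners, 24 mm high. Origin: centre of its underside; z up along the sloping axis. A white line on its top and down one corner marks its x axis; corners at 0, 60, 120.. deg from x, flats face 30, 90, 150.. deg. A hose tail 13 mm thick stands 20 mm above its top and turns with it.
- nut_turn (a joint): Turn of the nut in rad, growing clockwise seen from above (tightening). At 0 the white line points up the slope (away from the robot), at 1.30 at the yellow mark, at 2.00 at the red mark. Starts between 0 and 0.4. It takes about 0.25 N m to turn over the whole range, stays where it is left; no stop at the marks.
- wrench: Loose open-ended wrench lying flat, 181 mm long, 12 mm thick throughout, about 0.18 kg. Origin: on its underside at the jaw's centre; z up, handle towards its -x, jaw open to +x. Steel head 57 mm wide; blue handle 18 mm wide, from 65 to 165 mm behind the jaw's centre.
- wrench_grip (a point): Point on the wrench's handle, 100 mm behind the jaw centre, at mid thickness (6 mm above the bench when lying flat).
- wrench_jaw (a point): Centre of the wrench's jaw at mid thickness (6 mm up when lying flat). Jaw 34.5 mm wide, 2.5 mm more than the nut: about 9 deg of play each way. Prongs 11 mm thick, reaching 13 mm past this point; throat 21.5 mm behind it. Goes over the nut along its axis or from the side, in any of six directions.
- pot_left: Clear round pot with white lid, 64 mm across, 52 mm high, 80 g, loose; origin under its centre. Bystander.
- pot_right: Another such pot. Bystander.
- tip_rack: Yellow box with a green top of holes, 85 x 120 x 51 mm, loose; origin under its centre. Bystander.
Things that resemble listed ones, but are neither listed nor needed, are in the scene too. There is more than one size of the wrench; the job needs the smallest. Of the things like the gas_block, leave any that is turquoise; of the rest the smaller one is meant.

How it is judged:
By the outcome, as a careful person would: the job done as asked, in the order asked, and still so for the second after the job is handed in, with the robot touching nothing.
It also fails if it takes over 54 s, if anything falls off the work surface, if the arm or the gripper's body presses on something with over 40 N, if the wrist force passes 120 N, or if a joint passes its speed limit or range.

## Working session

There is one attempt and no reset: what is moved stays moved. The work goes in short steps, Python scripts to look and compute and a shell command to move; the robot and the scene stay as the last step left them, time stands still between calls to the robot, and variables do not carry over. Pictures are saved under pics/ and viewed, and the job is handed in when it is done.

```bash
ls; mkdir -p pics; cat > h.py <<'E'
import numpy as np, cv2
from scipy.spatial.transform import Rotation as R
from plant import ctrl
def pose(o=None):
    o=o or ctrl.get_obs()
    return np.array(o['tool_pos']), R.from_euler('xyz',o['orientation'],degrees=True).as_matrix()
E
python3 - <<'E'
from h import *
o=ctrl.get_obs(); print(o)
for n in ['scene','top','wrist']:
    p,r=pose(); s=ctrl.snapshot(n)
    cv2.imwrite(f'pics/{n}0.png',s['color'][:,:,::-1])
    print(n,s['K'],s.get('position'),s.get('attitude'),s.get('hand_eye'),[k for k in s])
    np.savez(f'{n}0.npz',p=p,r=r,**{k:v for k,v in s.items()})
E
```

```text
pics
{'clock': 0.0, 'joint_pos': array([ 8.90442848e+01,  2.05910474e+01,  6.34410408e-01, -2.22087989e-02,
       -7.01348488e+01, -1.65072616e+01]), 'qvel': array([ 0.05736273, -0.00468726, -0.01284676, -0.07851973, -0.01245596,
       -0.05332221]), 'tau': array([ 1.92509484e-03, -5.82718456e+01,  2.93036610e+01,  6.99671879e+00,
        6.81074336e-03, -1.57251966e-04]), 'tool_pos': array([0.20249207, 0.64370876, 0.40372508]), 'orientation': array([  93.65377365,   89.90616149, -103.81676652]), 'force': array([0.27504197, 0.41490208, 0.75024486]), 'moment': array([0.02309081, 0.05568776, 0.02793187]), 'opening': 0.08760778036661475}
scene [[511.58010011   0.         318.87565915]
 [  0.         511.58010011 242.5962973 ]
 [  0.           0.           1.        ]] [ 1.21545026 -0.16841541  1.1518147 ] [31.11059793  0.1084418  79.74505233] None ['color', 'depth', 'K', 'position', 'attitude']
top [[445.54897416   0.         314.25081529]
 [  0.         445.54897416 249.57265163]
 [  0.           0.           1.        ]] [ 0.50498317 -0.06133624  1.33606417] [  3.27537405   1.52552737 -91.30936214] None ['color', 'depth', 'K', 'position', 'attitude']
wrist [[347.58437511   0.         323.55326572]
 [  0.         347.58437511 240.89875978]
 [  0.           0.           1.        ]] None None [[ 1.15710570e-06  3.05528184e-01 -9.52183033e-01  2.03917219e-02]
 [ 9.99998953e-01 -1.37793384e-03 -4.40924175e-04 -2.86701786e-04]
 [-1.44675999e-03 -9.52182036e-01 -3.05527865e-01 -8.30700527e-02]
 [ 0.00000000e+00  0.00000000e+00  0.00000000e+00  1.00000000e+00]] ['color', 'depth', 'K', 'hand_eye']
```

View pics/scene0.png

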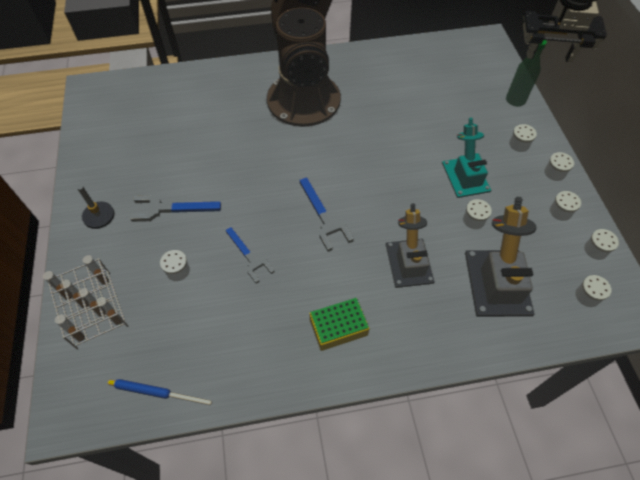

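View pics/top0.png

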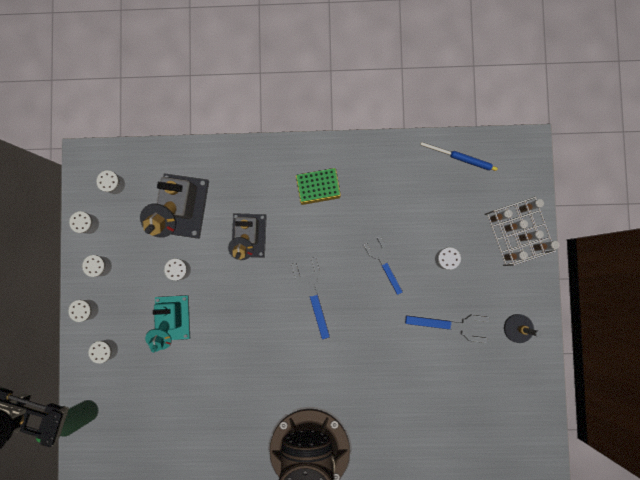

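View pics/wrist0.png

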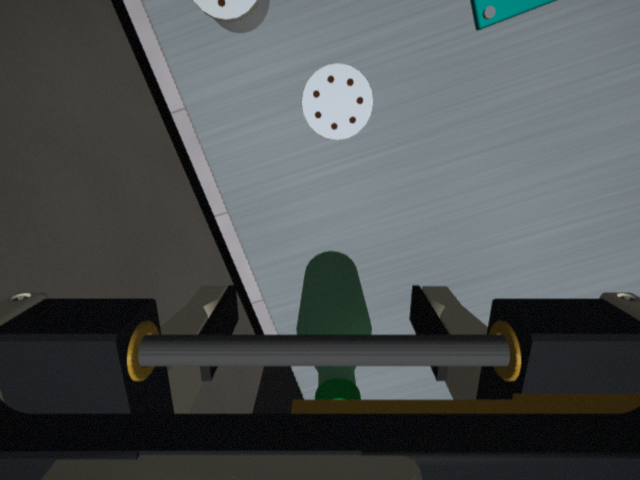

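```bash
cat >> h.py <<'E'
def load(f): 
    d=np.load(f,allow_pickle=True); return {k:d[k] for k in d.files}
def cam(s,p=None,r=None):
    if s.get('position') is not None and s['position'].shape==(3,):
        return s['position'], R.from_euler('xyz',s['attitude'],degrees=True).as_matrix()
    H=s['hand_eye']; p=s['p'] if p is None else p; r=s['r'] if r is None else r
    return p+r@H[:3,3], r@H[:3,:3]
def ray(s,u,v):
    c,A=cam(s);K=s['K']
    d=A@np.array([(u-K[0,2])/K[0,0],-(v-K[1,2])/K[1,1],-1]);return c,d
def onz(s,u,v,z):
    c,d=ray(s,u,v);return c+d*(z-c[2])/d[2]
def proj(s,P):
    c,A=cam(s);K=s['K'];q=A.T@(np.asarray(P)-c)
    return K[0,2]+K[0,0]*q[0]/-q[2],K[1,2]-K[1,1]*q[1]/-q[2]
def tri(s1,uv1,s2,uv2):
    c1,d1=ray(s1,*uv1);c2,d2=ray(s2,*uv2)
    a=np.linalg.lstsq(np.c_[d1,-d2],c2-c1,rcond=None)[0]
    A,B=c1+a[0]*d1,c2+a[1]*d2
    return (A+B)/2,np.linalg.norm(A-B)
def cloud(s):
    c,A=cam(s);K=s['K'];v,u=np.mgrid[:480,:640];d=s['depth']
    q=np.stack([(u-K[0,2])/K[0,0]*d,-(v-K[1,2])/K[1,1]*d,-d],-1)
    P=q@A.T+c;P[d==0]=np.nan;return P
def shot(n,f):
    p,r=pose();s=ctrl.snapshot(n);cv2.imwrite(f'pics/{f}.png',s['color'][:,:,::-1])
    np.savez(f'{f}.npz',p=p,r=r,**s);s['p']=p;s['r']=r;return s
def crop(s,x0,y0,x1,y1,k,f):
    cv2.imwrite(f'pics/{f}.png',cv2.resize(np.ascontiguousarray(s['color'][y0:y1,x0:x1,::-1]),None,fx=k,fy=k,interpolation=cv2.INTER_CUBIC))
E
python3 - <<'E'
from h import *
t=load('top0.npz');s=load('scene0.npz')
a=cv2.resize(t['color'][200:275,215:280,::-1],None,fx=6,fy=6,interpolation=2)
b=cv2.resize(t['color'][225:300,355:410,::-1],None,fx=6,fy=6,interpolation=2)
cv2.imwrite('pics/ca.png',np.hstack([a,b]))
a=cv2.resize(s['color'][195:290,380:440,::-1],None,fx=6,fy=6,interpolation=2)
b=cv2.resize(s['color'][215:290,215:280,::-1],None,fx=6,fy=6,interpolation=2)
b=cv2.copyMakeBorder(b,0,a.shape[0]-b.shape[0],0,0,0)
cv2.imwrite('pics/cb.png',np.hstack([a,b]))
for n,S in(('top',t),('scene',s)):
    P=cloud(S);hsv=cv2.cvtColor(S['color'],cv2.COLOR_RGB2HSV)
    m=((hsv[...,0]>105)&(hsv[...,0]<125)&(hsv[...,1]>170)&(hsv[...,2]>80)).astype(np.uint8)
    for c in cv2.findContours(m,0,2)[0]:
        if cv2.contourArea(c)<60: continue
        mm=np.zeros_like(m);cv2.drawContours(mm,[c],-1,1,-1)
        (x,y),wh,an=cv2.minAreaRect(c)
        q=np.array([onz(S,u,v,.012) for v,u in np.argwhere(mm)]);ce=q.mean(0);
        U=np.linalg.svd((q-ce)[:,:2],full_matrices=False)[2][0];l=(q-ce)[:,:2]@U
        print(n,(x,y),ce.round(4),U.round(3),(l.max()-l.min()).round(3),'rect mid',ce[:2]+U*(l.max()+l.min())/2)
E
```

```text
top (427.61541748046875, 322.076904296875) [ 0.3608 -0.3564  0.012 ] [-0.146 -0.989] 0.127 rect mid [ 0.36096772 -0.35506951]
top (319.2287902832031, 316.6415710449219) [ 0.383  -0.0376  0.012 ] [-0.966 -0.258] 0.122 rect mid [ 0.3830733  -0.03759446]
top (391.740478515625, 278.638427734375) [ 0.4896 -0.2549  0.012 ] [-0.899 -0.437] 0.092 rect mid [ 0.49015383 -0.25465739]
top (471.075439453125, 160.20309448242188) [ 0.8375 -0.5013  0.012 ] [0.358 0.934] 0.122 rect mid [ 0.8373354  -0.50184663]
scene (141.2115478515625, 387.94232177734375) [ 0.8384 -0.5042  0.012 ] [0.357 0.934] 0.12 rect mid [ 0.83854169 -0.50377955]
scene (237.33407592773438, 240.74453735351562) [ 0.4948 -0.2563  0.012 ] [0.895 0.446] 0.088 rect mid [ 0.49414879 -0.25659813]
scene (196.0, 206.0) [ 0.3625 -0.3575  0.012 ] [-0.145 -0.989] 0.126 rect mid [ 0.36261412 -0.35654938]
scene (312.25128173828125, 195.64508056640625) [ 0.3857 -0.0392  0.012 ] [0.965 0.261] 0.121 rect mid [ 0.38455252 -0.03948179]
```

View pics/ca.png

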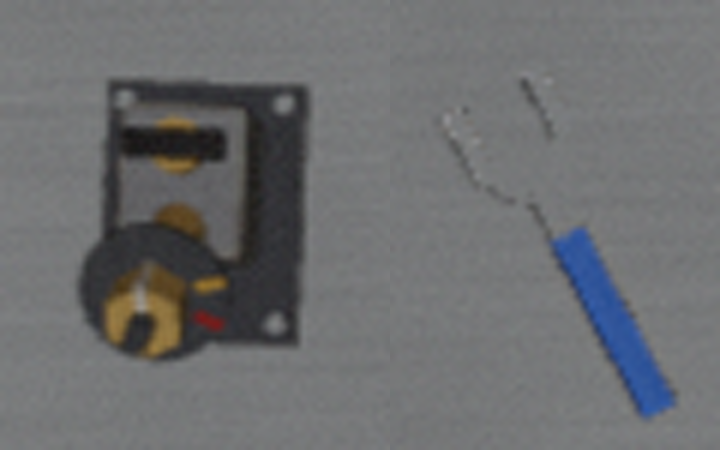

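View pics/cb.png

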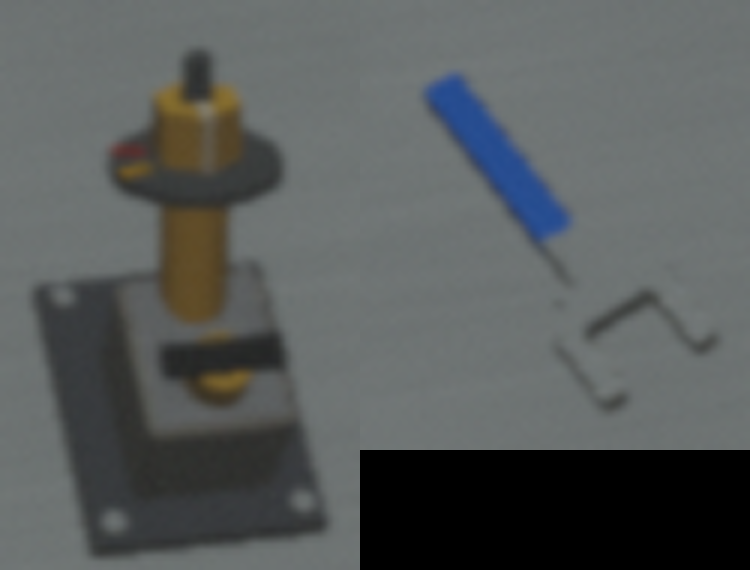

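```bash
python3 - <<'E'
from h import *
t=load('top0.npz');s=load('scene0.npz')
T=lambda a,b:(215-.4+a/6,200-.4+b/6); S=lambda a,b:(380-.4+a/6,195-.4+b/6)
for n,c,l in(('top',t,[T(125,98),T(285,104),T(275,323)]),('scene',s,[S(303,500),S(115,522),S(63,295)])):
    q=np.array([onz(c,*x,.01) for x in l]);print(n,q.round(4).tolist())
    e=q[0]-q[1];f=q[1]-q[2];print('len',np.linalg.norm(e),np.linalg.norm(f),'yaw from y',np.degrees(np.arctan2(-e[0],e[1])),'from x',np.degrees(np.arctan2(f[1],f[0])), 'centre',(q[0]+q[2])/2)
# plate outer corners: top crop
for n,c,l in(('topcorn',t,[T(108,80),T(307,86),T(297,345)]),('scenecorn',s,[S(326,525),S(95,553),S(35,288)])):
    q=np.array([onz(c,*x,.01) for x in l])
    e=q[0]-q[1];f=q[1]-q[2];print(n,'len',np.linalg.norm(e),np.linalg.norm(f),'yaw from y',np.degrees(np.arctan2(-e[0],e[1])),'from x',np.degrees(np.arctan2(f[1],f[0])), 'centre',(q[0]+q[2])/2)
print('tail top tri',tri(t,T(140,325),s,S(198,55)))
print('collar',tri(t,T(155,291),s,S(195,165)))
E
```

```text
top [[0.6888, 0.2071, 0.01], [0.6837, 0.1267, 0.01], [0.574, 0.1334, 0.01]]
len 0.08061925343104702 0.10985370723885077 yaw from y -3.660998005300374 from x -3.534162553935687 centre [0.63144543 0.17028224 0.01      ]
scene [[0.6884, 0.2075, 0.01], [0.6843, 0.1277, 0.01], [0.5737, 0.1339, 0.01]]
len 0.07982785011145653 0.11080349214459705 yaw from y -2.93861701102804 from x -3.1634115884779974 centre [0.63106948 0.17066633 0.01      ]
topcorn len 0.10027104539243469 0.12985052476241618 yaw from y -3.251170798482662 from x -3.157222943896342 centre [0.63048532 0.16910143 0.01      ]
scenecorn len 0.09766123792654331 0.1288166492626084 yaw from y -2.7191216016322968 from x -3.0411628549342926 centre [0.63471794 0.16814147 0.01      ]
tail top tri (array([0.56643283, 0.17013832, 0.16966354]), np.float64(0.001364228069846564))
collar (array([0.58448611, 0.17271606, 0.11783809]), np.float64(0.0002418986085712274))
```

```bash
cat >> h.py <<'E'
YAW=np.radians(-3.3); Bz=R.from_euler('z',YAW).as_matrix()
O=np.array([.6313,.1705,0])-Bz@[.015,0,0]
N=O+Bz@np.array([-.035,0,.125])
A=Bz@np.array([-np.sin(.55),0,np.cos(.55)]); UP=Bz@np.array([np.cos(.55),0,np.sin(.55)]); RT=np.cross(UP,A) # cw 90
def cw(deg): a=np.radians(deg); return UP*np.cos(a)+RT*np.sin(a)
def toolR(x,y):
    y=y-x*(x@y);y/=np.linalg.norm(y);return np.c_[x,y,np.cross(x,y)]
def plan(p,Rt,n,p0=None,R0=None):
    if p0 is None:p0,R0=pose()
    r=R.from_matrix(R0.T@Rt).as_rotvec()/n
    E=R.from_rotvec(r).as_matrix();M=np.zeros((3,3));X=np.eye(3)
    for i in range(n):M+=X;X=X@E
    d=np.linalg.solve(M,R0.T@(p-p0))
    print('n',n,'d',d.round(4),'r',np.degrees(r).round(2),'|d|',np.linalg.norm(d).round(4),'|r|',np.degrees(np.linalg.norm(r)).round(2))
def nutinfo():
    p,r=pose();o=ctrl.get_obs()
    y=r[:,1];phi=np.degrees(np.arctan2(y@RT,y@UP))
    q=p-N
    print('t',round(o['clock'],3),'phi',phi.round(2),'along',(q@A).round(4),'up',(q@UP).round(4),'rt',(q@RT).round(4),'tilt',np.degrees(np.arccos(-r[:,0]@A)).round(2),'F tool',(r.T@o['force']).round(1),'M',np.round(o['moment'],2),'open',round(o['opening'],4),'J',np.round(o['joint_pos'],0))
E
python3 - <<'E'
from h import *
print(N,A,UP,RT);p,r=pose();print(r.round(3))
nutinfo()
for phi in (90,-90): plan(N+A*.36,toolR(-A,cw(phi)),18)
t=load('top0.npz');s=load('scene0.npz')
for P in (N,N+.024*A,N+.044*A,N-.002*A,N-.002*A+.0325*cw(74.5),N-.002*A+.0325*cw(114.6),N+.024*A+.0185*cw(10)):
    a=proj(t,P);b=proj(s,P);print(((a[0]-214.6)*6,(a[1]-199.6)*6),((b[0]-379.6)*6,(b[1]-194.6)*6))
E
```

```text
[0.58138291 0.1733782  0.125     ] [-0.52182052  0.03008798  0.85252452] [ 0.85111088 -0.04907474  0.52268723] [-0.05756403 -0.99834182  0.        ]
[[-0.    -0.3   -0.954]
 [-0.001 -0.954  0.3  ]
 [-1.     0.001 -0.   ]]
t 0.15 phi 102.11 along 0.4497 up -0.1997 rt -0.4478 tilt 31.52 F tool [ 0.9 -0.1 -0.4] M [ 0.05 -0.02  0.03] open 0.0877 J [ 89.  21.   1.  -0. -70. -17.]
n 18 d [ 0.0022  0.0231 -0.0154] r [-0.77  1.74 -0.22] |d| 0.0278 |r| 1.92
n 18 d [-0.0077 -0.019  -0.0347] r [ 8.89 -0.32 -2.51] |d| 0.0404 |r| 9.24
(np.float64(150.36581709157082), np.float64(296.82867778926084)) (np.float64(196.94701500381575), np.float64(148.60174093331938))
(np.float64(140.28567232858842), np.float64(322.1021046614219)) (np.float64(198.12464513046461), np.float64(93.98549020199863))
(np.float64(131.6099162406092), np.float64(343.85438026915546)) (np.float64(199.12244957894336), np.float64(47.70921320659215))
(np.float64(151.19008181483815), np.float64(294.76204137712335)) (np.float64(196.84983423649385), np.float64(153.1088005220687))
(np.float64(218.44798432737338), np.float64(280.208662488925)) (np.float64(125.51161868054544), np.float64(170.1674626615382))
(np.float64(217.11035462896672), np.float64(322.88969737698056)) (np.float64(116.451730587273), np.float64(146.67196146078328))
(np.float64(144.7863185624518), np.float64(286.44118847958407)) (np.float64(202.36304494012336), np.float64(113.2983792601865))
```

```bash
python3 - <<'E'
from h import *
plan(N+A*.34,toolR(-A,cw(40)),14)
E
```

```text
n 14 d [ 0.0068  0.0368 -0.0074] r [-4.46  2.26  0.72] |d| 0.0381 |r| 5.05
```

```bash
cat >> h.py <<'E'
def sim(rows):
    p,r=pose();a=np.array(rows).reshape(-1,7)
    for x in a:
        p=p+r@x[:3];r=r@R.from_rotvec(np.radians(x[3:6])).as_matrix();print(p.round(3),(p+r[:,0]*.178).round(3))
E
python3 - <<'E'
from h import *
sim([.007,.037,-.007,-4.5,2.3,.7,.0876]*14)
E
```

```text
[0.198 0.606 0.397] [0.204 0.602 0.219]
[0.197 0.569 0.391] [0.21  0.561 0.213]
[0.199 0.531 0.386] [0.218 0.52  0.209]
[0.204 0.493 0.381] [0.231 0.48  0.206]
[0.212 0.456 0.378] [0.246 0.441 0.204]
[0.223 0.419 0.376] [0.264 0.403 0.204]
[0.237 0.383 0.376] [0.285 0.367 0.205]
[0.254 0.349 0.376] [0.309 0.333 0.208]
[0.273 0.316 0.379] [0.336 0.3   0.213]
[0.295 0.285 0.382] [0.364 0.27  0.219]
[0.319 0.255 0.387] [0.395 0.243 0.227]
[0.345 0.228 0.394] [0.427 0.218 0.237]
[0.373 0.203 0.402] [0.461 0.196 0.248]
[0.402 0.181 0.412] [0.496 0.177 0.261]
```

```bash
python3 -m inch '[0.007,0.037,-0.007,-4.5,2.3,0.7,0.0876,0.007,0.037,-0.007,-4.5,2.3,0.7,0.0876,0.007,0.037,-0.007,-4.5,2.3,0.7,0.0876,0.007,0.037,-0.007,-4.5,2.3,0.7,0.0876,0.007,0.037,-0.007,-4.5,2.3,0.7,0.0876,0.007,0.037,-0.007,-4.5,2.3,0.7,0.0876,0.007,0.037,-0.007,-4.5,2.3,0.7,0.0876]'
python3 - <<'E'
from h import *
nutinfo();print(pose())
plan(N+A*.34,toolR(-A,cw(40)),8)
E
```

```text
clock: 1.02
tool_pos: [0.2392, 0.3775, 0.373]
orientation: [145.7, 72.9, -18.9]
force: [0.7, 0.2, -0.3]
opening: 0.0873
t 1.025 phi 70.14 along 0.3961 up -0.1716 rt -0.1841 tilt 15.63 F tool [ 0.4 -0.  -0.7] M [ 0.19  0.84 -0.03] open 0.0873 J [ 90.  -1. -39.  19. -59.   5.]
(array([0.23923284, 0.3775127 , 0.37300387]), array([[ 0.27887437,  0.24192114, -0.92935636],
       [-0.09562485, -0.9559442 , -0.27753662],
       [-0.9555548 ,  0.16626741, -0.24345467]]))
n 8 d [ 0.0055  0.0316 -0.0064] r [-3.73  1.88  0.61] |d| 0.0327 |r| 4.22
```

```bash
python3 -m inch '[0.0055,0.032,-0.0065,-3.7,1.9,0.6,0.0876,0.0055,0.032,-0.0065,-3.7,1.9,0.6,0.0876,0.0055,0.032,-0.0065,-3.7,1.9,0.6,0.0876,0.0055,0.032,-0.0065,-3.7,1.9,0.6,0.0876,0.0055,0.032,-0.0065,-3.7,1.9,0.6,0.0876,0.0055,0.032,-0.0065,-3.7,1.9,0.6,0.0876,0.0055,0.032,-0.0065,-3.7,1.9,0.6,0.0876,0.0055,0.032,-0.0065,-3.7,1.9,0.6,0.0876,0,0,0,0,0,0,0.0876]'
python3 - <<'E'
from h import *
nutinfo();print(ctrl.get_obs()['qvel'].round(1))
s=shot('wrist','w1')
nutinfo()
for P in (N,N+.024*A,N+.044*A,N-.002*A+.0325*cw(74.5),N-.002*A+.0325*cw(114.6)): print(np.round(proj(s,P),1))
plan(N+A*.34,toolR(-A,cw(40)),1)
E
```

```text
clock: 2.15
tool_pos: [0.4106, 0.1715, 0.4185]
orientation: [129.8, 57.9, -2.5]
force: [-0.1, -0.6, -0.1]
opening: 0.0873
t 2.15 phi 39.18 along 0.3393 up 0.0081 rt 0.0117 tilt 0.75 F tool [0.  0.3 0.5] M [-0.08  1.77 -0.01] open 0.0873 J [ 53. -11. -52.  45. -38.  52.]
[ 1.5 -0.3 -0.8 -0.3 -0.7 -1.6]
t 2.2 phi 39.18 along 0.3394 up 0.0075 rt 0.0112 tilt 0.72 F tool [-0.1 -0.6  0.3] M [-0.07  1.75 -0.01] open 0.0876 J [ 53. -11. -52.  45. -39.  51.]
[308.2 222.2]
[307.1 228.8]
[306.2 235.1]
[335.8 240.5]
[317.  252.9]
n 1 d [-0.0006 -0.0129 -0.004 ] r [ 0.82 -0.69 -0.19] |d| 0.0135 |r| 1.09
```

View pics/w1.png

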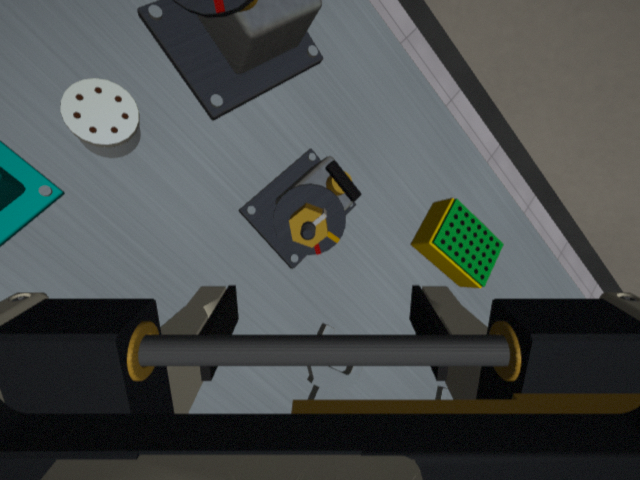

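```bash
python3 -m inch '[0.025,-0.0065,-0.002,0.4,-0.35,-0.1,0.0876,0.025,-0.0065,-0.002,0.4,-0.35,-0.1,0.0876,0,0,0,0,0,0,0.0876]'
python3 - <<'E'
from h import *
nutinfo()
s=shot('wrist','w2')
for P in (N,N+.024*A,N+.044*A,N-.002*A+.0325*cw(74.5),N-.002*A+.0325*cw(114.6),N+.024*A+.0185*cw(0)): print(np.round(proj(s,P),1))
crop(s,250,150,370,290,5,'w2c')
E
```

```text
clock: 2.58
tool_pos: [0.4299, 0.184, 0.3711]
orientation: [130.2, 58.5, -3.1]
force: [-0.4, -1.2, -0.3]
opening: 0.0878
t 2.575 phi 40.06 along 0.2891 up -0.0008 rt -0.0019 tilt 0.09 F tool [0.1 0.5 1.2] M [-0.09  1.7  -0.03] open 0.0878 J [ 48.  -5. -56.  54. -30.  44.]
[326.9 238.9]
[327.1 248.5]
[327.4 258. ]
[358.9 259.3]
[336.9 273.6]
[346.4 233.2]
```

View pics/w2c.png

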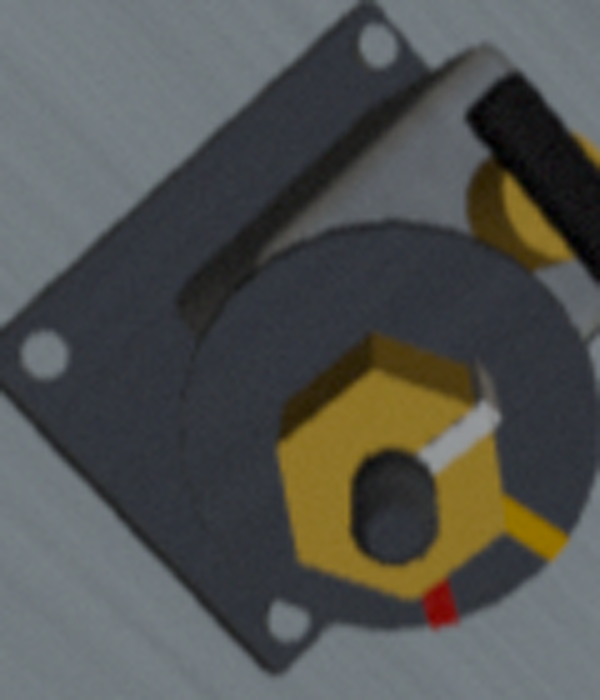

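```bash
cat > fk.py <<'E'
import numpy as np
from scipy.spatial.transform import Rotation as R
def rot(ax,d): return R.from_rotvec(np.radians(d)*np.array(ax)).as_matrix()
X,Y,Z=np.eye(3)
SG=[1,1,-1,1,-1,1]
def fk(q,P,SG=SG):
    q=np.array(q)*SG
    h,a1,d1,L1,e1,a3,L2,d4x,D,e5y,e5z=P
    T=np.zeros(3);M=rot(Z,q[0]);T=M@[a1,0,h]
    M=M@rot(Y,q[1]);T=T+M@[e1,0,L1]
    M=M@rot(Y,q[2]);T=T+M@[L2,d1,a3]
    M=M@rot(X,q[3]);M=M@rot(Y,q[4]);T=T+M@[0,e5y,e5z]
    M=M@rot(X,q[5]);T=T+M@[D,0,0]
    return T,M
E
python3 - <<'E'
from h import *
from fk import *
import itertools
from scipy.optimize import least_squares
# pose samples
D=[([89.0443,20.591,.6344,-.0222,-70.1348,-16.507],[.20249,.64371,.40373],[93.654,89.906,-103.817])]
o=ctrl.get_obs();D.append((o['joint_pos'],o['tool_pos'],o['orientation']))
for sg in itertools.product([1,-1],[1,-1],[1,-1]):
    for m in range(1):
        SG=[1,1,-1,sg[0],sg[1],sg[2]]
        C=[R.from_euler('xyz',d[2],degrees=True).as_matrix().T@fk(d[0],np.zeros(11),SG)[1] for d in D]
        # constant tool offset
        print(SG,np.degrees(R.from_matrix(C[0].T@C[1]).magnitude()).round(2),R.from_matrix(C[0]).as_rotvec(degrees=True).round(1))
E
```

```text
[1, 1, -1, 1, 1, 1] 165.65 [  24.6 -101.2 -101.2]
[1, 1, -1, 1, 1, -1] 143.77 [  37.6 -129.6  -70.3]
[1, 1, -1, 1, -1, 1] 143.44 [57.  0. -0.]
[1, 1, -1, 1, -1, -1] 107.92 [90.  0. -0.]
[1, 1, -1, -1, 1, 1] 103.73 [  24.7 -101.2 -101.2]
[1, 1, -1, -1, 1, -1] 116.14 [  37.7 -129.6  -70.3]
[1, 1, -1, -1, -1, 1] 120.21 [57. -0. -0.]
[1, 1, -1, -1, -1, -1] 0.0 [90. -0. -0.]
```

```bash
cat >> h.py <<'E'
def onplane(s,uv,h):
    c,d=ray(s,*uv);P0=N+A*h;return c+d*((P0-c)@A)/(d@A)
def nutco(s,uv,h):
    q=onplane(s,uv,h)-N;return q@UP,q@RT
E
python3 - <<'E'
from h import *
s=load('w2.npz')
f=lambda a,b:(249.6+a/5,149.6+b/5)
c=np.array([nutco(s,f(*x),.024) for x in [(378,368),(492,408),(505,530),(415,600),(300,562),(278,445)]])
m=c.mean(0);d=c-m;print('centre',m,'r',np.hypot(*d.T),'ang',np.degrees(np.arctan2(d[:,1],d[:,0])))
for x in [(430,462),(492,408)]: 
    u=np.array(nutco(s,f(*x),.024))-m;print('line',u,np.degrees(np.arctan2(u[1],u[0])))
for x in [(557,546),(507,508),(448,625),(438,590)]:
    u=np.array(nutco(s,f(*x),-.002));print('mark',u,np.hypot(*u),np.degrees(np.arctan2(u[1],u[0])))
E
python3 -m inch '[0.025,0,0,0,0,0,0.0876,0.025,0,0,0,0,0,0.0876]'
python3 - <<'E'
from h import *
nutinfo()
E
```

```text
centre [ 0.00160343 -0.00027076] r [0.01843975 0.0187518  0.01794165 0.01844395 0.01861129 0.01844573] ang [ -57.81560992   -0.65222221   62.37910043  120.0706966   179.87295155
 -119.33774787]
line [0.00649696 0.00038091] 3.3553209677339746
line [ 0.01875059 -0.00021346] -0.6522222095279229
mark [0.01027689 0.03207752] 0.033683550146544415 72.23575449301049
mark [0.00808289 0.02149218] 0.022961858861176337 69.38946413638695
mark [-0.01263565  0.03146984] 0.03391180599919096 111.87625730746208
mark [-0.00989886  0.02545861] 0.027315349948106065 111.24715222224414
clock: 2.88
tool_pos: [0.4576, 0.1865, 0.3354]
orientation: [130.7, 58.3, -2.5]
force: [0.6, 0.9, 1.6]
opening: 0.0876
t 2.875 phi 40.01 along 0.2444 up 0.004 rt -0.0059 tilt 0.46 F tool [-1.1  0.4 -1.6] M [ 0.01  1.43 -0.03] open 0.0876 J [ 37.  -0. -58.  72. -21.  34.]
```

```bash
cat >> h.py <<'E'
N=N+.0016*UP-.0002*RT
import json,os
def log():
    o=ctrl.get_obs()
    with open('log.jsonl','a') as f:f.write(json.dumps([list(map(float,o[k])) for k in('joint_pos','tool_pos','orientation')])+'\n')
E
cat > a.sh <<'E'
python3 -c "
from h import *
log();nutinfo()"
E
chmod +x a.sh; ./a.sh
python3 -m inch '[-0.05,0.0,0,0,0,0,0.0876]'; ./a.sh
python3 -m inch '[-0.03,0.04,-0.03,0,0,0,0.0876]'; ./a.sh
python3 -m inch '[-0.04,0.02,-0.02,0,8,0,0.0876]'; ./a.sh
python3 -m inch '[0,-0.04,0.04,5,0,8,0.0876]'; ./a.sh
```

```text
t 2.875 phi 40.01 along 0.2444 up 0.0024 rt -0.0057 tilt 0.46 F tool [-1.1  0.4 -1.6] M [ 0.01  1.43 -0.03] open 0.0876 J [ 37.  -0. -58.  72. -21.  34.]
clock: 3.0
tool_pos: [0.4403, 0.1839, 0.3724]
orientation: [129.4, 57.9, -4.1]
force: [2.0, -1.9, 3.1]
opening: 0.0877
t 3.0 phi 40.04 along 0.2848 up 0.0071 rt -0.0022 tilt 0.74 F tool [-1.5  3.8 -0.8] M [-0.28  0.92 -0.24] open 0.0877 J [ 46.  -5. -55.  56. -29.  43.]
clock: 3.12
tool_pos: [0.4645, 0.1788, 0.4244]
orientation: [129.1, 58.1, -4.2]
force: [2.3, 1.4, 2.2]
opening: 0.0872
t 3.125 phi 39.91 along 0.3164 up 0.0552 rt 0.0015 tilt 0.64 F tool [-0.7  1.4 -3.1] M [0.11 1.08 0.07] open 0.0872 J [ 47.  -5. -47.  44. -36.  56.]
clock: 3.25
tool_pos: [0.4679, 0.1831, 0.4762]
orientation: [137.9, 52.4, 6.4]
force: [0.4, 0.6, 0.8]
opening: 0.0881
t 3.25 phi 39.94 along 0.3589 up 0.085 rt -0.0029 tilt 8.14 F tool [-0.4  0.2 -1. ] M [-0.08  1.79  0.19] open 0.0881 J [ 46.  -9. -45.  47. -32.  57.]
clock: 3.38
tool_pos: [0.4448, 0.1807, 0.4642]
orientation: [136.6, 48.8, 0.4]
force: [1.3, -0.7, 0.0]
opening: 0.0877
t 3.375 phi 43.95 along 0.3606 up 0.0591 rt 0.0008 tilt 9.93 F tool [ 0.9  1.2 -0.2] M [-0.27  2.09 -0.17] open 0.0877 J [ 45. -11. -51.  60. -32.  41.]
```

```bash
sed -i 's/^SG=.*/SG=[1,1,-1,-1,-1,-1]/' fk.py; python3 - <<'E'
from h import *
from fk import *
D=[json.loads(l) for l in open('log.jsonl')]
D.append(([89.0443,20.591,.6344,-.0222,-70.1348,-16.507],[.20249,.64371,.40373],[93.654,89.906,-103.817]))
rows=[];b=[]
for q,p,o in D:
    M=fk(q,np.zeros(11))[1];m=R.from_euler('xyz',o,degrees=True).as_matrix()
    print(np.degrees(R.from_matrix(m.T@M@rot(X,-90)).magnitude()).round(3),end=' ')
    rows.append(np.c_[tuple(fk(q,e)[0] for e in np.eye(11))]);b.append(p)
A_=np.vstack(rows);b=np.hstack(b)
names='h,a1,d1,L1,e1,a3,L2,d4x,D,e5y,e5z'.split(',')
U,S,V=np.linalg.svd(A_);print(S.round(3))
# ridge
x=np.linalg.solve(A_.T@A_+1e-5*np.eye(11),A_.T@b);print(dict(zip(names,x.round(4))),(A_@x-b).round(4))
for drop in (['d4x','e5y','e5z'],['d4x','e5y','e5z','a1','e1'],['d4x','e5y','e5z','e1'],['d4x','e5y','a1','e1'],['d4x','e5z','a1','e1']):
    k=[i for i,n in enumerate(names) if n not in drop];x,r,_,sv=np.linalg.lstsq(A_[:,k],b,rcond=None)
    print(dict(zip(np.array(names)[k],x.round(4))),np.abs(A_[:,k]@x-b).max().round(5),sv[-1])
E
```

```text
0.0 0.0 0.0 0.0 0.0 0.001 [4.855 4.789 3.398 0.909 0.83  0.57  0.223 0.184 0.141 0.075 0.   ]
{'h': np.float64(0.1987), 'a1': np.float64(0.0001), 'd1': np.float64(-0.0002), 'L1': np.float64(0.6015), 'e1': np.float64(0.0001), 'a3': np.float64(0.0001), 'L2': np.float64(0.4633), 'd4x': np.float64(0.0), 'D': np.float64(0.2), 'e5y': np.float64(-0.1916), 'e5z': np.float64(0.0001)} [ 0. -0.  0.  0.  0.  0.  0.  0.  0. -0.  0.  0. -0. -0. -0.  0. -0. -0.]
{np.str_('h'): np.float64(0.12), np.str_('a1'): np.float64(-0.0561), np.str_('d1'): np.float64(-0.1737), np.str_('L1'): np.float64(0.429), np.str_('e1'): np.float64(0.2502), np.str_('a3'): np.float64(0.1186), np.str_('L2'): np.float64(0.2935), np.str_('D'): np.float64(0.0419)} 0.05536 0.17350172384662813
{np.str_('h'): np.float64(0.0586), np.str_('d1'): np.float64(-0.1007), np.str_('L1'): np.float64(0.65), np.str_('a3'): np.float64(0.2243), np.str_('L2'): np.float64(0.3585), np.str_('D'): np.float64(0.2599)} 0.09192 0.17932383137973984
{np.str_('h'): np.float64(0.102), np.str_('a1'): np.float64(0.2665), np.str_('d1'): np.float64(-0.1477), np.str_('L1'): np.float64(0.4875), np.str_('a3'): np.float64(0.077), np.str_('L2'): np.float64(0.1931), np.str_('D'): np.float64(0.1196)} 0.04664 0.17489906264260582
{np.str_('h'): np.float64(0.0489), np.str_('d1'): np.float64(-0.1841), np.str_('L1'): np.float64(0.6663), np.str_('a3'): np.float64(0.1728), np.str_('L2'): np.float64(0.1503), np.str_('D'): np.float64(0.3784), np.str_('e5z'): np.float64(0.2101)} 0.02598 0.17905803767521392
{np.str_('h'): np.float64(0.1988), np.str_('d1'): np.float64(-0.0), np.str_('L1'): np.float64(0.6016), np.str_('a3'): np.float64(0.0), np.str_('L2'): np.float64(0.4636), np.str_('D'): np.float64(0.1999), np.str_('e5y'): np.float64(-0.1918)} 0.0 0.17301469075885742
```

```bash
cat >> fk.py <<'E'
PP=[.1988,0,0,.6016,0,0,.4636,0,.1999,-.1918,0]
LO=np.array([-176.03,-82.01,-58.28,-173.87,-174.79,-173.66]);HI=np.array([176.03,121.73,71.71,95.51,-.11,173.66])
def FK(q):
    T,M=fk(q,PP);return T,M@rot(X,-90)
from scipy.optimize import least_squares
def ik(p,Rt,q0):
    def f(q):
        T,M=FK(q);return np.r_[(T-p)*5,R.from_matrix(Rt.T@M).as_rotvec()]
    s=least_squares(f,np.clip(q0,LO+.1,HI-.1),bounds=(LO,HI),x_scale=60.)
    return s.x,np.abs(s.fun).max()
def iks(p,Rt,n=60,seed=0):
    g=np.random.default_rng(seed);out=[]
    for i in range(n):
        x,e=ik(p,Rt,g.uniform(LO,HI))
        if e<1e-4 and not any(np.abs(x-y).max()<2 for y in out):out.append(x)
    return out
E
python3 - <<'E'
from h import *
from fk import *
o=ctrl.get_obs();print(FK(o['joint_pos'])[0]-o['tool_pos'])
for al in (.30,.24,.181):
  for phi in (30.8,90.8,150.8,-149.2,-89.2,-29.2):
    print(al,phi,[x.round(0).tolist() for x in iks(N+A*al,toolR(-A,cw(phi)),40)])
E
```

```text
[-2.70064591e-05 -1.99745939e-07  3.08481972e-05]
0.3 30.8 [[49.0, -7.0, -54.0, 51.0, -32.0, 55.0]]
0.3 90.8 [[49.0, -7.0, -54.0, 51.0, -32.0, -5.0]]
0.3 150.8 [[49.0, -7.0, -54.0, 51.0, -32.0, -65.0]]
0.3 -149.2 [[49.0, -7.0, -54.0, 51.0, -32.0, -125.0]]
0.3 -89.2 []
0.3 -29.2 [[49.0, -7.0, -54.0, 51.0, -32.0, 115.0]]
0.24 30.8 []
0.24 90.8 []
0.24 150.8 []
0.24 -149.2 []
0.24 -89.2 []
0.24 -29.2 []
0.181 30.8 []
0.181 90.8 []
0.181 150.8 []
0.181 -149.2 []
0.181 -89.2 []
0.181 -29.2 []
```

```bash
cat >> h.py <<'E'
def grasp(phi,tau,hg=.015,dg=.168,back=0):
    y=cw(phi);w=cw(phi+90);t=np.radians(tau);x=-A*np.cos(t)+w*np.sin(t)
    return N+A*hg-(dg+back)*x, toolR(x,y)
E
cat > srch.py <<'E'
from h import *
from fk import *
for tau in (15,25,31,40,50,60,75,90):
    line=[]
    for phi in range(0,360,15):
        p,r=grasp(phi,tau)
        tip=p+r[:,0]*.1; 
        s=iks(p,r,12)
        line.append((phi,[x.round(0).astype(int).tolist() for x in s]) )
    print(tau,[(a,*b) for a,b in line if b])
E
time python3 srch.py
```

```text
15 [(0, [43, 12, -54, 70, -35, 67]), (15, [45, 12, -50, 59, -36, 61]), (30, [46, 12, -46, 49, -36, 56]), (45, [45, 12, -43, 41, -36, 50]), (60, [44, 12, -41, 34, -35, 43]), (75, [43, 11, -39, 28, -34, 35]), (90, [42, 11, -38, 23, -32, 27]), (105, [40, 10, -38, 19, -28, 17]), (120, [39, 9, -40, 16, -24, 6]), (135, [38, 7, -43, 17, -18, -9]), (150, [36, 6, -50, 30, -9, -34]), (255, [-1, 6, -41, -151, -4, 73], [2, 6, -38, -144, 0, 65]), (345, [39, 11, -57, 84, -35, 72])]
25 [(0, [50, 17, -48, 59, -48, 69]), (15, [50, 18, -42, 47, -49, 67]), (30, [49, 18, -36, 37, -49, 64]), (45, [47, 18, -32, 28, -50, 60]), (60, [44, 17, -28, 20, -50, 55]), (75, [41, 16, -25, 13, -48, 50]), (90, [38, 15, -24, 6, -46, 45]), (105, [35, 14, -24, -1, -43, 39]), (120, [32, 12, -24, -7, -39, 32]), (135, [30, 10, -26, -13, -34, 26]), (150, [29, 9, -28, -19, -28, 19]), (165, [28, 7, -31, -25, -21, 11]), (180, [29, 6, -34, -30, -12, 2]), (240, [-4, 7, -42, -135, -19, 74]), (255, [-7, 11, -55, -162, -32, 91]), (345, [48, 16, -54, 73, -47, 71])]
31 [(0, [53, 21, -44, 54, -54, 70]), (15, [52, 21, -37, 43, -55, 69])
[... 3520 characters left out ...]
60, [34, 56, 28, -3, -125, 70]), (75, [28, 55, 32, -14, -125, 66]), (90, [21, 52, 32, -25, -123, 62]), (105, [14, 50, 30, -35, -119, 61]), (120, [8, 48, 26, -44, -114, 61]), (135, [1, 46, 19, -53, -109, 63]), (150, [-5, 45, 12, -62, -104, 68]), (165, [-11, 45, 4, -71, -100, 74]), (180, [-16, 46, -4, -80, -98, 82]), (195, [-20, 50, -13, -90, -99, 93]), (210, [-23, 56, -21, -100, -103, 104]), (225, [-23, 65, -28, -110, -113, 116]), (240, [-19, 75, -34, -121, -128, 125]), (255, [-10, 82, -39, -138, -147, 123]), (300, [56, 63, -54, 74, -112, 43]), (315, [59, 61, -44, 64, -106, 52]), (330, [59, 59, -33, 54, -104, 61]), (345, [57, 58, -21, 44, -106, 67])]
real	2m34.566s
user	2m33.185s
sys	0m0.140s
```

```bash
cat >> h.py <<'E'
WD=np.array([.896,.444,0]);WD/=np.linalg.norm(WD)
WH=np.array([.4925,-.2558,.006]) # handle centre
def wpick(tau,gd=.08,dg=.171,z=.006,back=0,up=0):
    t=np.radians(tau);x=np.array([0,0,-1])*np.cos(t)+WD*np.sin(t)
    G=WH+WD*(.115-gd);G[2]=z
    return G-(dg+back)*x+[0,0,up],toolR(x,np.cross([0,0,1],WD))
def wnut(beta,tau,gd=.08,h=.012,dg=.171):
    t=np.radians(tau);c=cw(beta);x=-A*np.cos(t)-c*np.sin(t)
    return N+A*h+gd*c-dg*x,toolR(x,cw(beta+90))
E
cat > s2.py <<'E'
from h import *
from fk import *
for tau in (-15,0,15,25,35):
    print('tau',tau,'pick',[x.round(0).astype(int).tolist() for x in iks(*wpick(tau),15)])
    for b0 in (14.5,74.5,134.5,194.5,254.5,314.5):
        print('  ',b0,[[x.round(0).astype(int).tolist() for x in iks(*wnut(b0+d,tau),10)] for d in (-5,25,50)])
E
time python3 s2.py
```

```text
tau -15 pick [[-1, 31, -22, 9, -51, -69]]
   14.5 [[], [], []]
   74.5 [[], [], [[40, 8, -56, 57, -30, -132]]]
   134.5 [[[41, 8, -55, 53, -30, -135]], [[45, 8, -52, 39, -27, -154]], [[46, 8, -51, 32, -22, -172]]]
   194.5 [[], [[42, 7, -55, 45, -10, 145]], []]
   254.5 [[], [], []]
   314.5 [[], [], []]
tau 0 pick [[-5, 25, -27, 0, -38, -58]]
   14.5 [[[24, 8, -52, 81, -14, -24]], [], []]
   74.5 [[], [], []]
   134.5 [[], [], []]
   194.5 [[], [], []]
   254.5 [[], [[33, 10, -54, 91, -18, 48]], [[33, 10, -52, 83, -18, 31]]]
   314.5 [[[33, 10, -51, 82, -18, 27]], [[30, 9, -50, 78, -17, 4]], [[25, 8, -51, 80, -15, -19]]]
tau 15 pick [[-12, 23, -26, -19, -31, -36]]
   14.5 [[[35, 13, -26, 14, -37, 33]], [[30, 9, -30, 5, -29, 16]], [[28, 6, -38, 3, -18, -5]]]
   74.5 [[[28, 5, -41, 4, -14, -11]], [], []]
   134.5 [[], [[-6, 5, -50, -144, -12, 77]], []]
   194.5 [[], [], [[49, 15, -57, 84, -38, 72]]]
   254.5 [[[50, 15, -55, 79, -39, 71]], [[52, 17, -43, 54, -41, 66]], [[49, 17, -34, 40, -42, 60]]]
   314.5 [[[48, 17, -32, 37, -43, 58]], [[41, 15, -27, 24, -42, 47]], [[36, 13, -26, 15,
[... 430 characters left out ...]
23, 31, -56, 66]]]
   314.5 [[[49, 22, -21, 28, -56, 65]], [[40, 21, -14, 14, -57, 57]], [[32, 18, -12, 3, -53, 49]]]
tau 35 pick [[-31, 24, -22, -54, -37, 10]]
   14.5 [[[27, 22, -1, -7, -66, 55]], [[16, 18, -7, -23, -58, 48]], [[7, 14, -14, -39, -49, 47]]]
   74.5 [[[5, 13, -16, -42, -47, 47]], [[-5, 10, -27, -69, -39, 54]], [[-18, 12, -39, -100, -40, 74]]]
   134.5 [[[-21, 13, -43, -107, -42, 80]], [], []]
   194.5 [[], [], [[62, 27, -49, 67, -60, 71]]]
   254.5 [[[62, 27, -46, 63, -60, 71]], [[57, 28, -27, 40, -65, 73]], [[50, 28, -13, 26, -69, 70]]]
   314.5 [[[48, 28, -11, 23, -69, 69]], [[38, 26, -3, 8, -70, 63]], [[29, 23, -1, -4, -67, 56]]]
real	1m11.783s
user	1m10.097s
sys	0m0.219s
```

```bash
cat > s3.py <<'E'
from h import *
from fk import *
for tau in (8,12,16):
    print('tau',tau,'pick',[x.round(0).astype(int).tolist() for x in iks(*wpick(tau,dg=.175),15)])
    for b0 in (14.5,314.5):
      for h in (.012,.06,.1):
        print('  ',b0,h,[[x.round(0).astype(int).tolist() for x in iks(*wnut(b0+d,tau,h=h,dg=.175),10)] for d in (-5,25,50)])
E
python3 s3.py
python3 - <<'E'
from h import *
nutinfo()
p,r=grasp(30.8,30,back=.07);plan(p,r,4)
E
```

```text
tau 8 pick [[-9, 23, -27, -8, -33, -48]]
   14.5 0.012 [[[36, 10, -37, 31, -27, 15]], [[32, 7, -44, 33, -19, -12]], []]
   14.5 0.06 [[[39, 5, -36, 27, -33, 18]], [[35, 2, -41, 26, -26, -8]], [[32, -1, -51, 36, -16, -40]]]
   14.5 0.1 [[[41, 2, -34, 25, -39, 19]], [[37, -2, -39, 23, -32, -6]], [[36, -6, -48, 29, -24, -35]]]
   314.5 0.012 [[[45, 13, -41, 49, -32, 49]], [[41, 12, -37, 38, -31, 34]], [[37, 10, -37, 32, -28, 19]]]
   314.5 0.06 [[[49, 9, -39, 42, -39, 54]], [[44, 8, -35, 33, -37, 38]], [[40, 6, -35, 28, -34, 21]]]
   314.5 0.1 [[[52, 6, -37, 38, -44, 56]], [[46, 4, -33, 30, -43, 39]], [[42, 2, -34, 26, -40, 23]]]
tau 12 pick [[-11, 22, -27, -14, -32, -42]]
   14.5 0.012 [[[36, 11, -30, 20, -33, 27]], [[32, 8, -35, 15, -25, 6]], [[29, 5, -46, 21, -12, -24]]]
   14.5 0.06 [[[38, 7, -29, 18, -39, 27]], [[34, 3, -34, 13, -31, 6]], [[32, -1, -44, 17, -20, -21]]]
   14.5 0.1 [[[40, 3, -28, 17, -44, 27]], [[35, -1, -33, 13, -36, 5]], [[34, -5, -42, 15, -26, -21]]]
   314.5 0.012 [[[47, 15, -36, 41, -39, 55]], [[42, 14, -31, 29, -38, 43]], [[37, 12, -30, 21, -34, 30]]]
   314.5
[... 379 characters left out ...]
34]], [[31, 4, -28, 3, -36, 17]], [[29, 0, -37, 1, -25, -4]]]
   14.5 0.1 [[[38, 5, -23, 11, -49, 34]], [[33, 0, -28, 4, -40, 15]], [[31, -4, -36, 3, -30, -7]]]
   314.5 0.012 [[[48, 17, -31, 36, -45, 59]], [[42, 16, -25, 23, -44, 48]], [[36, 13, -24, 14, -41, 37]]]
   314.5 0.06 [[[51, 13, -30, 32, -50, 61]], [[44, 12, -24, 21, -49, 49]], [[38, 9, -23, 13, -46, 37]]]
   314.5 0.1 [[[53, 10, -28, 30, -55, 62]], [[45, 8, -23, 20, -53, 49]], [[39, 6, -22, 12, -50, 36]]]
t 3.375 phi 43.95 along 0.3606 up 0.0591 rt 0.0008 tilt 9.93 F tool [ 0.9  1.2 -0.2] M [-0.27  2.09 -0.17] open 0.0877 J [ 45. -11. -51.  60. -32.  41.]
n 4 d [ 0.0319 -0.0185 -0.0243] r [-3.54 -9.41 -0.68] |d| 0.0442 |r| 10.08
```

```bash
python3 - <<'E'
from h import *
p,r=grasp(30.8,30,back=.07);plan(p,r,5)
E
python3 -m inch '[0.027,-0.016,-0.018,-2.8,-7.5,-0.5,0.0876,0.027,-0.016,-0.018,-2.8,-7.5,-0.5,0.0876,0.027,-0.016,-0.018,-2.8,-7.5,-0.5,0.0876,0.027,-0.016,-0.018,-2.8,-7.5,-0.5,0.0876,0.027,-0.016,-0.018,-2.8,-7.5,-0.5,0.0876]'
python3 - <<'E'
from h import *
nutinfo();p,r=grasp(30.8,30,back=.07);plan(p,r,1);plan(p,r,2)
E
```

```text
n 5 d [ 0.0252 -0.0147 -0.02  ] r [-2.83 -7.53 -0.55] |d| 0.0354 |r| 8.06
clock: 4.0
tool_pos: [0.5102, 0.2731, 0.3332]
orientation: [65.3, 60.3, -65.9]
force: [0.8, -0.4, -0.8]
opening: 0.0877
t 4.0 phi 30.52 along 0.2176 up 0.0418 rt -0.0952 tilt 30.71 F tool [ 1.   0.5 -0.5] M [1.43 0.47 0.06] open 0.0877 J [ 54.  17. -28.  29. -64.  67.]
n 1 d [-0.011   0.013  -0.0118] r [ 0.24  0.71 -0.15] |d| 0.0207 |r| 0.76
n 2 d [-0.0055  0.0065 -0.0059] r [ 0.12  0.35 -0.08] |d| 0.0103 |r| 0.38
```

Correct to the pregrasp and look.

```bash
python3 -m inch '[-0.0055,0.0065,-0.006,0.1,0.3,-0.1,0.0876,-0.0055,0.0065,-0.006,0.1,0.3,-0.1,0.0876,0,0,0,0,0,0,0.0876]'
python3 - <<'E'
from h import *
nutinfo();p,r=grasp(30.8,30,back=.07);plan(p,r,1);
s=shot('wrist','w3');
for P in (N,N+.024*A,N+.044*A,N-.002*A+.0325*cw(74.5),N-.002*A+.0325*cw(114.6),N+.024*A+.0185*cw(0.8)): print(np.round(proj(s,P),1))
E
```

```text
clock: 4.38
tool_pos: [0.5249, 0.2823, 0.3481]
orientation: [66.6, 60.8, -64.5]
force: [-0.7, -0.1, -0.4]
opening: 0.0877
t 4.375 phi 30.73 along 0.223 up 0.0616 rt -0.1053 tilt 29.88 F tool [ 0.2 -0.6  0.5] M [ 1.33  0.71 -0.08] open 0.0877 J [ 54.  18. -25.  28. -65.  69.]
n 1 d [0.0031 0.001  0.0017] r [ 0.13 -0.12  0.1 ] |d| 0.0037 |r| 0.2
[326.  245.3]
[326.1 272.3]
[326.2 297.9]
[356.7 263. ]
[330.2 270.8]
[351.1 263.7]
```

View pics/w3.png

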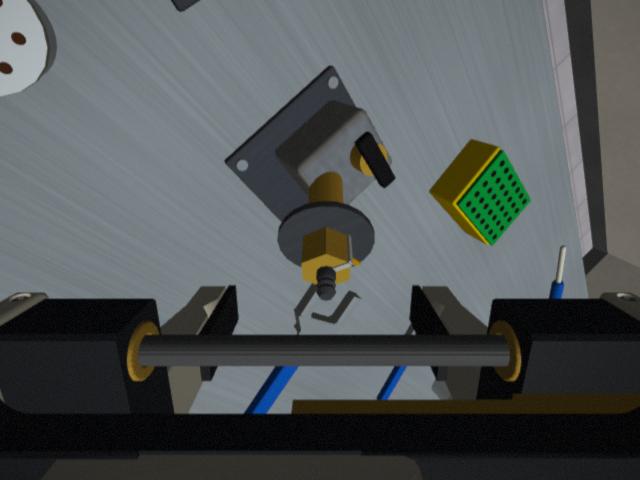

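```bash
python3 -m inch '[0.0245,0.0003,0.0006,0.1,-0.1,0,0.06,0.0245,0.0003,0.0006,0,0,0,0.06,0.0245,0.0003,0.0006,0,0,0,0.06,0,0,0,0,0,0,0.06]'
python3 - <<'E'
from h import *
nutinfo();p,r=grasp(30.8,30);plan(p,r,1);
s=shot('wrist','w4');
E
```

```text
clock: 4.92
tool_pos: [0.538, 0.2447, 0.2901]
orientation: [68.0, 61.1, -63.5]
force: [0.2, -0.5, 0.1]
opening: 0.0606
t 4.925 phi 31.18 along 0.1655 up 0.0443 rt -0.0685 tilt 29.31 F tool [0.2 0.5 0.3] M [ 1.29  0.63 -0.02] open 0.0606 J [ 49.  20. -32.  33. -55.  66.]
n 1 d [ 0.0032 -0.003  -0.0046] r [-0.35 -0.69  0.16] |d| 0.0063 |r| 0.79
```

View pics/w4.png

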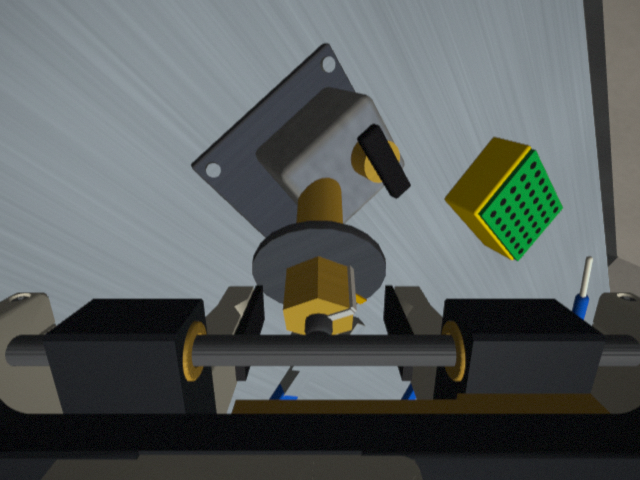

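```bash
python3 -m inch '[0.002,-0.003,-0.0045,-0.35,-0.7,0.15,0.05,0.0005,-0.001,-0.001,0,0,0,0.045,0,0,0,0,0,0,0.045]'
python3 - <<'E'
from h import *
nutinfo();p,r=grasp(30.8,30);plan(p,r,1);
E
```

```text
clock: 5.35
tool_pos: [0.5401, 0.2524, 0.2893]
orientation: [67.3, 60.8, -63.9]
force: [0.9, -0.5, -0.4]
opening: 0.0454
t 5.35 phi 30.84 along 0.164 up 0.0453 rt -0.0763 tilt 29.63 F tool [ 0.7  0.7 -0.4] M [1.36 0.62 0.01] open 0.0454 J [ 50.  21. -31.  33. -56.  66.]
n 1 d [0.0053 0.0002 0.0024] r [-0.07 -0.37 -0.04] |d| 0.0059 |r| 0.38
```

```bash
python3 -m inch '[0.004,0.0002,0.002,0,-0.3,0,0.045,0.001,0,0.0005,0,0,0,0.03,0,0,0,0,0,0,0.02,0,0,0,0,0,0,0.02,0,0,0,0,0,0,0.02]'
python3 - <<'E'
from h import *
nutinfo();p,r=grasp(30.8,30);plan(p,r,1);
E
```

```text
clock: 5.98
tool_pos: [0.5395, 0.2483, 0.2854]
orientation: [66.8, 60.7, -64.5]
force: [-0.1, 0.7, 0.5]
opening: 0.0317
t 5.975 phi 30.8 along 0.1608 up 0.0429 rt -0.0722 tilt 29.94 F tool [-0.8 -0.2 -0.3] M [1.36 0.72 0.01] open 0.0317 J [ 50.  21. -31.  33. -56.  66.]
n 1 d [ 0.0003  0.0001 -0.0002] r [-0.03 -0.06 -0.06] |d| 0.0003 |r| 0.1
```

```bash
python3 - <<'E'
from h import *
p,r=grasp(104.5,30);plan(p,r,12);plan(p,r,14)
E
```

```text
n 12 d [0.0003 0.009  0.0004] r [ 5.32 -0.01 -3.07] |d| 0.009 |r| 6.14
n 14 d [0.0002 0.0077 0.0003] r [ 4.56 -0.01 -2.63] |d| 0.0077 |r| 5.26
```

```bash
python3 -m inch '[0.0002,0.0077,0.0003,4.55,0,-2.6,0.02,0.0002,0.0077,0.0003,4.55,0,-2.6,0.02,0.0002,0.0077,0.0003,4.55,0,-2.6,0.02,0.0002,0.0077,0.0003,4.55,0,-2.6,0.02]'
python3 - <<'E'
from h import *
nutinfo();p,r=pose();y=r[:,1];phi=np.degrees(np.arctan2(y@RT,y@UP));
P,Q=grasp(phi,30);print('err in tool',(r.T@(P-p)).round(4))
P,Q=grasp(104.5,30);plan(P,Q,10)
E
```

```text
clock: 6.48
tool_pos: [0.5583, 0.2267, 0.2976]
orientation: [78.2, 70.7, -72.3]
force: [1.6, -1.9, 0.2]
opening: 0.0315
t 6.475 phi 52.14 along 0.1608 up 0.0663 rt -0.0517 tilt 29.95 F tool [ 0.6  2.3 -0.4] M [ 0.39 -0.03  0.31] open 0.0315 J [ 45.  20. -24.  21. -56.  61.]
err in tool [ 0.0003  0.0001 -0.0001]
n 10 d [0.0002 0.0077 0.0003] r [ 4.53 -0.01 -2.63] |d| 0.0077 |r| 5.24
```

```bash
python3 -m inch '[0.0002,0.0077,0.0003,4.55,0,-2.6,0.02,0.0002,0.0077,0.0003,4.55,0,-2.6,0.02,0.0002,0.0077,0.0003,4.55,0,-2.6,0.02,0.0002,0.0077,0.0003,4.55,0,-2.6,0.02,0.0002,0.0077,0.0003,4.55,0,-2.6,0.02,0.0002,0.0077,0.0003,4.55,0,-2.6,0.02,0.0002,0.0077,0.0003,4.55,0,-2.6,0.02,0.0002,0.0077,0.0003,4.55,0,-2.6,0.02]'
python3 - <<'E'
from h import *
nutinfo();p,r=pose();y=r[:,1];phi=np.degrees(np.arctan2(y@RT,y@UP));
P,Q=grasp(phi,30);print('err in tool',(r.T@(P-p)).round(4))
P,Q=grasp(104.5,30);plan(P,Q,2)
s=shot('wrist','w5');
E
```

```text
clock: 7.48
tool_pos: [0.5697, 0.1665, 0.3069]
orientation: [-121.2, 87.0, 50.9]
force: [0.6, 0.1, -1.3]
opening: 0.0316
t 7.475 phi 95.27 along 0.1609 up 0.0839 rt 0.0077 tilt 29.85 F tool [ 1.3 -0.1 -0.5] M [-0.24  0.12  0.32] open 0.0316 J [ 35.  17. -18.  -1. -52.  48.]
err in tool [ 0.0005  0.     -0.    ]
n 2 d [0.0004 0.0068 0.0002] r [ 3.94 -0.08 -2.4 ] |d| 0.0068 |r| 4.62
```

View pics/w5.png

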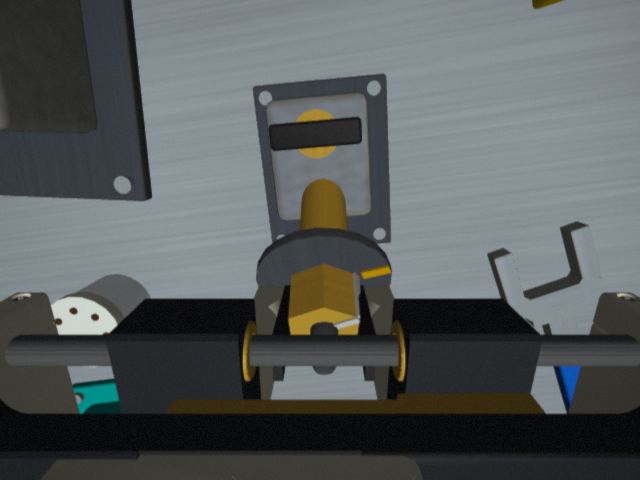

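```bash
python3 -m inch '[0.0003,0.0068,0.0002,3.95,-0.1,-2.4,0.02,0.0003,0.005,0.0002,2.6,-0.1,-1.6,0.02,0,0,0,0,0,0,0.02]'
python3 - <<'E'
from h import *
nutinfo();
P,Q=grasp(104.5,30);plan(P,Q,1)
s=shot('wrist','w6');crop(s,250,220,400,340,5,'w6c')
for b in (70,74.5,79): print(b,np.round([proj(s,N+.024*A+.0185*cw(b)),proj(s,N+.0185*cw(b)),proj(s,N-.002*A+.0325*cw(b))],1).tolist())
E
```

```text
clock: 7.9
tool_pos: [0.5676, 0.1541, 0.3058]
orientation: [-97.0, 83.0, 68.2]
force: [0.7, 1.6, -0.9]
opening: 0.0318
t 7.9 phi 103.32 along 0.1608 up 0.0821 rt 0.0202 tilt 29.96 F tool [ 1.1 -1.6 -0.2] M [ 0.07  0.05 -0.  ] open 0.0318 J [ 33.  16. -18.  -5. -51.  46.]
n 1 d [0.0005 0.001  0.0004] r [ 1.04 -0.04 -0.56] |d| 0.0012 |r| 1.18
70 [[357.5, 318.5], [354.3, 274.5], [379.8, 261.4]]
74.5 [[359.0, 319.9], [355.7, 276.1], [382.0, 264.3]]
79 [[360.2, 321.4], [356.8, 277.7], [383.8, 267.3]]
```

View pics/w6c.png

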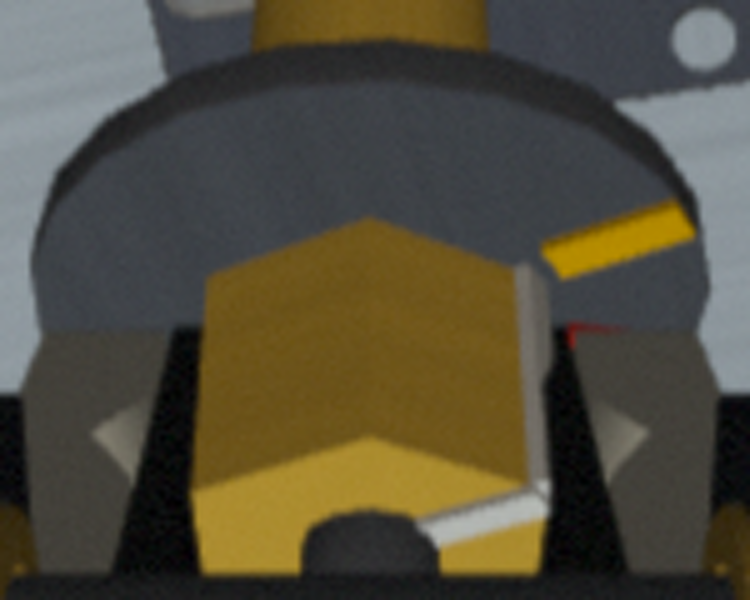

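```bash
python3 - <<'E'
from h import *
s=load('w6.npz')
f=lambda a,b:(249.6+a/5,219.6+b/5)
def ang(v):return np.degrees(np.arctan2(v[1],v[0])).round(2)
a,b=[np.array(nutco(s,f(*x),.024)) for x in((431,532),(541,496))];print(a,b,ang(b),ang(b-a))
a,b=[np.array(nutco(s,f(*x),-.002)) for x in((553,260),(684,221))];print(a,b,ang(b),ang(b-a))
b=np.array(nutco(s,f(533,268),0));print(b,ang(b))
E
python3 -m inch '[0.0003,0.0012,0.0003,1.0,0,-0.55,0.02,0,0,0,0,0,0,0.02]'
python3 - <<'E'
from h import *
nutinfo();
E
```

```text
[0.00187787 0.00671891] [0.00600858 0.01747832] 71.03 69.0
[0.00537115 0.02027299] [0.00861128 0.03340132] 75.54 76.14
[0.00719064 0.01845985] 68.72
clock: 8.2
tool_pos: [0.5672, 0.153, 0.3057]
orientation: [-96.0, 82.6, 68.4]
force: [0.6, -0.2, -0.3]
opening: 0.0317
t 8.2 phi 104.28 along 0.1608 up 0.0818 rt 0.0214 tilt 29.94 F tool [ 0.3  0.1 -0.6] M [-0.45 -0.23  0.09] open 0.0317 J [ 33.  16. -18.  -6. -50.  45.]
```

```bash
python3 - <<'E'
from h import *
nutinfo()
s=shot('wrist','w7');crop(s,290,250,400,340,7,'w7c')
nutinfo()
E
```

```text
t 8.2 phi 104.28 along 0.1608 up 0.0818 rt 0.0214 tilt 29.94 F tool [ 0.3  0.1 -0.6] M [-0.45 -0.23  0.09] open 0.0317 J [ 33.  16. -18.  -6. -50.  45.]
t 8.25 phi 104.28 along 0.1608 up 0.0818 rt 0.0213 tilt 29.94 F tool [-0.6  1.4 -1.7] M [-1.1  -0.3   0.07] open 0.0315 J [ 33.  16. -18.  -6. -50.  45.]
```

View pics/w7c.png

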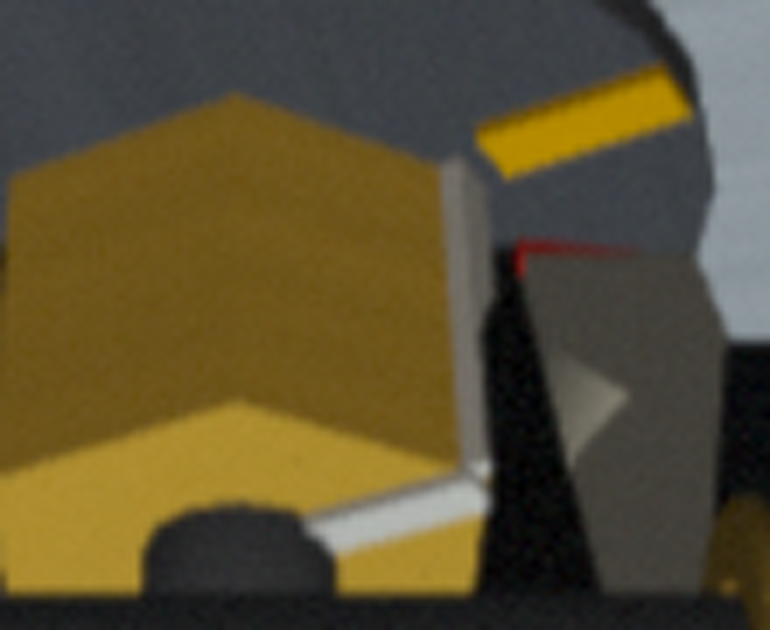

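```bash
python3 - <<'E'
from h import *
s=load('w7.npz')
g=lambda P:np.round((np.array(proj(s,P))-[289.6,249.6])*7,0)
for b in (70,74.5,79): 
    a,c=g(N+.024*A+.0065*cw(b)),g(N+.024*A+.0185*cw(b));e,f=g(N-.002*A+.022*cw(b)),g(N-.002*A+.034*cw(b));h=g(N+.0185*cw(b))
    print(b,a,c,'sl',(c-a)[1]/(c-a)[0],'mark',e,f,(f-e)[1]/(f-e)[0],'cornerfoot',h)
E
```

```text
70 [312. 533.] [473. 480.] sl -0.32919254658385094 mark [492. 132.] [647.  71.] -0.3935483870967742 cornerfoot [450. 172.]
74.5 [316. 536.] [484. 490.] sl -0.27380952380952384 mark [504. 145.] [664.  92.] -0.33125 cornerfoot [460. 183.]
79 [320. 539.] [493. 500.] sl -0.2254335260115607 mark [513. 158.] [678. 113.] -0.2727272727272727 cornerfoot [469. 194.]
```

```bash
python3 -m inch '[0,0,0,0,0,0,0.05,0,0,0,0,0,0,0.06,-0.03,0,0,0,0,0,0.07,-0.045,0,0,0,0,0,0.08,-0.03,0,0,0,0,0,0.08,0,0,0,0,0,0,0.08]'
python3 - <<'E'
from h import *
nutinfo()
s=shot('wrist','w8');crop(s,270,190,380,290,7,'w8c')
g=lambda P:np.round((np.array(proj(s,P))-[269.6,189.6])*7,0)
for b in (70,74.5,79): print(b,g(N+.024*A+.0065*cw(b)),g(N+.024*A+.0185*cw(b)),'mark',g(N-.002*A+.022*cw(b)),g(N-.002*A+.034*cw(b)))
E
```

```text
clock: 9.0
tool_pos: [0.5613, 0.1411, 0.4109]
orientation: [-94.1, 82.8, 70.3]
force: [0.3, 0.4, -0.3]
opening: 0.0794
t 9.0 phi 104.2 along 0.2532 up 0.1323 rt 0.0335 tilt 30.2 F tool [ 0.4 -0.4 -0.2] M [-0.39  0.14  0.04] open 0.0794 J [ 32.  10. -11.  -5. -63.  45.]
70 [423. 396.] [519. 353.] mark [537. 167.] [631. 121.]
74.5 [425. 398.] [526. 361.] mark [544. 176.] [642. 137.]
79 [427. 401.] [532. 369.] mark [551. 186.] [652. 153.]
```

View pics/w8c.png

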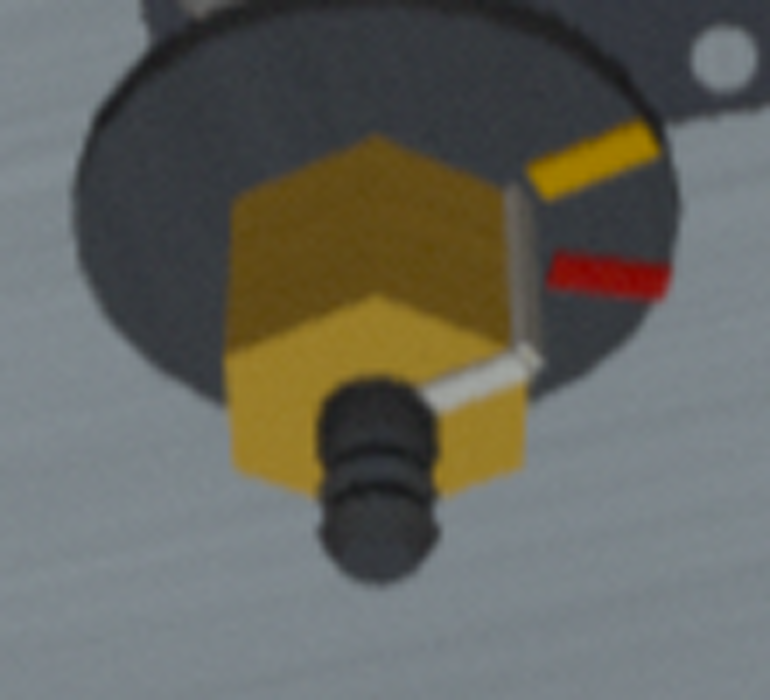

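```bash
python3 - <<'E'
from h import *
from fk import *
p,r=wpick(14,dg=.175,up=.12);print(p);plan(p,r,14)
q=ctrl.get_obs()['joint_pos'];x,e=ik(p,r,q);print(x.round(1),e,(x-q).round(0))
E
```

```text
[ 0.48592649 -0.25905741  0.29580175]
n 14 d [ 0.0015  0.0145 -0.0358] r [ 9.78  0.14 -0.93] |d| 0.0386 |r| 9.83
[-11.4  12.5 -22.1 -12.1 -44.9 -44.4] 2.4980018054066022e-15 [-43.   2. -11.  -7.  18. -89.]
```

```bash
python3 - <<'E'
from h import *
sim([0.0015,0.0145,-0.0358,9.8,.15,-.9,.08]*14)
E
```

```text
[0.592 0.118 0.406] [0.6   0.141 0.23 ]
[0.618 0.09  0.402] [0.628 0.115 0.227]
[0.639 0.058 0.397] [0.652 0.085 0.222]
[0.654 0.023 0.392] [0.669 0.051 0.217]
[ 0.663 -0.014  0.385] [0.681 0.015 0.21 ]
[ 0.666 -0.052  0.377] [ 0.686 -0.022  0.203]
[ 0.662 -0.09   0.369] [ 0.685 -0.059  0.195]
[ 0.652 -0.126  0.359] [ 0.678 -0.096  0.186]
[ 0.635 -0.159  0.35 ] [ 0.664 -0.13   0.176]
[ 0.613 -0.189  0.339] [ 0.644 -0.162  0.166]
[ 0.587 -0.215  0.329] [ 0.62  -0.189  0.156]
[ 0.556 -0.236  0.318] [ 0.591 -0.212  0.145]
[ 0.522 -0.251  0.308] [ 0.558 -0.23   0.135]
[ 0.485 -0.259  0.298] [ 0.523 -0.241  0.125]
```

```bash
python3 -m inch '[0.0015,0.0145,-0.036,9.8,0.15,-0.9,0.07,0.0015,0.0145,-0.036,9.8,0.15,-0.9,0.07,0.0015,0.0145,-0.036,9.8,0.15,-0.9,0.07,0.0015,0.0145,-0.036,9.8,0.15,-0.9,0.07,0.0015,0.0145,-0.036,9.8,0.15,-0.9,0.06,0.0015,0.0145,-0.036,9.8,0.15,-0.9,0.05,0.0015,0.0145,-0.036,9.8,0.15,-0.9,0.05]'
python3 - <<'E'
from h import *
nutinfo();p,r=wpick(14,dg=.175,up=.12);plan(p,r,7);plan(p,r,8)
E
```

```text
clock: 9.93
tool_pos: [0.6613, -0.0935, 0.3559]
orientation: [-38.4, 78.0, 55.1]
force: [0.4, -0.0, -0.2]
opening: 0.0513
t 9.925 phi 173.24 along 0.1471 up 0.2002 rt 0.262 tilt 27.02 F tool [ 0.2 -0.3 -0.1] M [-0.5   0.28 -0.02] open 0.0513 J [  6.  20.  -2. -11. -60.   3.]
n 7 d [ 0.0001  0.0137 -0.0349] r [ 9.49  0.05 -1.01] |d| 0.0375 |r| 9.54
n 8 d [ 0.0001  0.0117 -0.0307] r [ 8.3   0.04 -0.88] |d| 0.0329 |r| 8.35
```

```bash
python3 -m inch '[0.0001,0.0137,-0.035,9.5,0.05,-1,0.05,0.0001,0.0137,-0.035,9.5,0.05,-1,0.05,0.0001,0.0137,-0.035,9.5,0.05,-1,0.05,0.0001,0.0137,-0.035,9.5,0.05,-1,0.05,0.0001,0.0137,-0.035,9.5,0.05,-1,0.05,0.0001,0.0137,-0.035,9.5,0.05,-1,0.05,0.0001,0.0137,-0.035,9.5,0.05,-1,0.05,0,0,0,0,0,0,0.05]'
python3 - <<'E'
from h import *
nutinfo();p,r=wpick(14,dg=.175,up=.12);plan(p,r,1)
s=shot('wrist','w9');
g=lambda P:np.round(proj(s,P),0)
J=WH+WD*.115
print('jaw',g(J),'handle ends',g(J-WD*.065),g(J-WD*.165))
E
```

```text
clock: 10.92
tool_pos: [0.473, -0.2609, 0.2812]
orientation: [5.3, 77.0, 28.8]
force: [0.4, 0.2, 0.6]
opening: 0.0503
t 10.925 phi -112.8 along 0.1766 up 0.0091 rt 0.44 tilt 21.53 F tool [-0.5  0.   0.5] M [-0.31  0.41 -0.04] open 0.0503 J [-12.  13. -24. -12. -44. -47.]
n 1 d [-0.0115 -0.0031  0.0155] r [-2.96 -1.05 -0.51] |d| 0.0196 |r| 3.18
jaw [319. 309.] handle ends [315. 247.] [306. 117.]
```

View pics/w9.png

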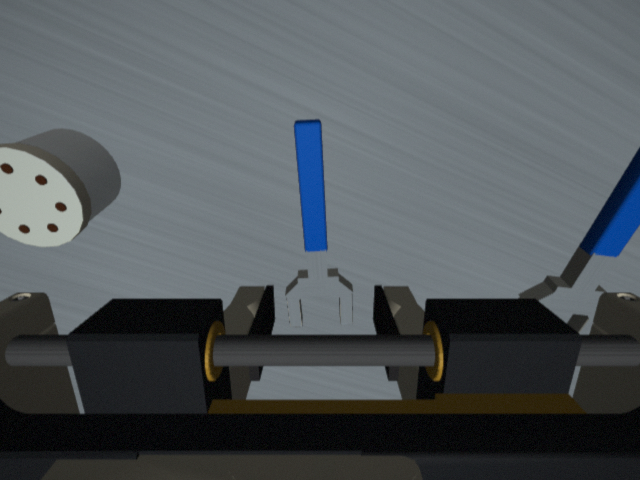

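```bash
python3 - <<'E'
from h import *
s=load('w9.npz')
hsv=cv2.cvtColor(s['color'],cv2.COLOR_RGB2HSV)
m=((hsv[...,0]>105)&(hsv[...,0]<125)&(hsv[...,1]>150)&(hsv[...,2]>150)).astype(np.uint8)
c=[c for c in cv2.findContours(m,0,2)[0] if 290<cv2.boundingRect(c)[0]<300 and cv2.contourArea(c)>500][0]
print(cv2.boundingRect(c))
q=np.array([onz(s,*x[0],.012)[:2] for x in c]).astype(np.float32)
(cx,cy),wh,an=cv2.minAreaRect(q*1000);print(cx,cy,wh,an,cv2.boxPoints(((cx,cy),wh,an)).round(1).tolist(), np.degrees(np.arctan2(WD[1],WD[0])))
# jaw prong tips
for uv in ((288,328),(302,326),(340,325),(353,324),(300,270),(341,270)): print(uv,onz(s,*uv,.012)[:2].round(4))
E
```

```text
(296, 124, 29, 127)
493.2327880859375 -254.86074829101562 (96.056640625, 14.967406272888184) 26.26412582397461 [[446.8999938964844, -269.3999938964844], [453.5, -282.79998779296875], [539.5999755859375, -240.3000030517578], [533.0, -226.89999389648438]] 26.360058207353113
(288, 328) [ 0.6227 -0.2239]
(302, 326) [ 0.6156 -0.2131]
(340, 325) [ 0.6013 -0.1819]
(353, 324) [ 0.5957 -0.1716]
(300, 270) [ 0.5587 -0.2377]
(341, 270) [ 0.5458 -0.207 ]
```

```bash
cat >> h.py <<'E'
WH=np.array([.4930,-.2551,.006]);WD=np.array([np.cos(np.radians(26.3)),np.sin(np.radians(26.3)),0])
E
python3 - <<'E'
from h import *
p,r=wpick(14,dg=.175,up=.03);plan(p,r,3)
E
```

```text
n 3 d [ 0.0255 -0.0012 -0.002 ] r [-0.91 -0.33 -0.16] |d| 0.0256 |r| 0.98
```

```bash
python3 -m inch '[0.0255,-0.0012,-0.002,-0.9,-0.35,-0.15,0.05,0.0255,-0.0012,-0.002,-0.9,-0.35,-0.15,0.05,0.0255,-0.0012,-0.002,-0.9,-0.35,-0.15,0.05,0,0,0,0,0,0,0.05]'
python3 - <<'E'
from h import *
p,r=wpick(14,dg=.175,up=.03);plan(p,r,1)
p,r=wpick(14,dg=.175,up=.0);plan(p,r,2)
E
```

```text
clock: 11.48
tool_pos: [0.4902, -0.2576, 0.2032]
orientation: [-0.5, 75.9, 26.4]
force: [-0.8, 0.5, -0.3]
opening: 0.0499
n 1 d [-0.0034  0.001  -0.003 ] r [ 0.52  0.11 -0.01] |d| 0.0047 |r| 0.53
n 2 d [ 0.0128  0.0005 -0.0051] r [ 0.26  0.05 -0.01] |d| 0.0138 |r| 0.26
```

```bash
python3 -m inch '[0.012,0.0005,-0.005,0.25,0.05,0,0.05,0.010,0.0005,-0.005,0.25,0.05,0,0.05,0,0,0,0,0,0,0.05]'
python3 - <<'E'
from h import *
p,r=wpick(14,dg=.175,up=.0);plan(p,r,1)
E
```

```text
clock: 11.85
tool_pos: [0.4868, -0.2586, 0.1792]
orientation: [-0.2, 75.9, 26.2]
force: [0.2, -0.1, 0.8]
opening: 0.0499
n 1 d [ 0.0033  0.0004 -0.001 ] r [0.09 0.06 0.03] |d| 0.0035 |r| 0.11
```

```bash
python3 -m inch '[0.003,0.0004,-0.001,0,0,0,0.04,0.0003,0,0,0,0,0,0.03,0,0,0,0,0,0,0.01,0,0,0,0,0,0,0.01,0,0,0,0,0,0,0.01,0,0,0,0,0,0,0.01]'
python3 - <<'E'
from h import *
p,r=wpick(14,dg=.175,up=.0);plan(p,r,1);nutinfo()
s=shot('wrist','w10')
E
```

```text
clock: 12.6
tool_pos: [0.4867, -0.2585, 0.1769]
orientation: [-0.5, 75.8, 25.9]
force: [0.3, -0.2, -1.8]
opening: 0.0174
n 1 d [ 0.0011  0.0003 -0.0004] r [0.1  0.15 0.11] |d| 0.0012 |r| 0.21
t 12.6 phi -115.97 along 0.0807 up -0.0339 rt 0.4368 tilt 20.24 F tool [ 1.8 -0.3 -0.3] M [-0.33  0.64 -0.01] open 0.0174 J [-12.  22. -27. -17. -31. -38.]
```

View pics/w10.png

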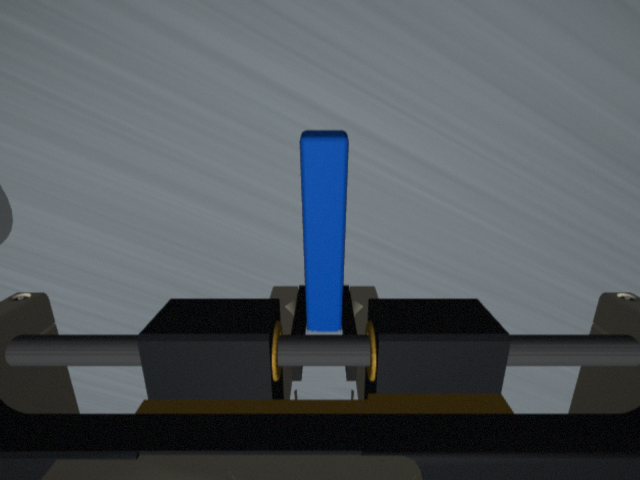

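```bash
cat >> h.py <<'E'
def mkT(p,r): T=np.eye(4);T[:3,:3]=r;T[:3,3]=p;return T
def saveTW():
    p,r=pose();J=WH+WD*.115;Wr=np.c_[WD,np.cross([0,0,1],WD),[0,0,1]]
    np.save('TW.npy',np.linalg.inv(mkT(p,r))@mkT(J,Wr))
def wtarget(beta,h,dxw=0,dyw=0):
    c=cw(beta);Wr=np.c_[-c,np.cross(A,-c),A]
    T=mkT(N+A*h+Wr@[dxw,dyw,0],Wr)@np.linalg.inv(np.load('TW.npy'));return T[:3,3],T[:3,:3]
def wflat(xy,az,z=.006):
    a=np.radians(az);Wr=R.from_euler('z',az,degrees=True).as_matrix()
    T=mkT([xy[0],xy[1],z],Wr)@np.linalg.inv(np.load('TW.npy'));return T[:3,3],T[:3,:3]
def wstate():
    p,r=pose();T=mkT(p,r)@np.load('TW.npy');q=T[:3,3]-N;x=-T[:3,0]
    print('t',ctrl.get_obs()['clock'],'beta',np.degrees(np.arctan2(x@RT,x@UP)).round(2),'h',(q@A).round(4),'along wx',(q@T[:3,0]).round(4),'wy',(q@T[:3,1]).round(4),'ztilt',np.degrees(np.arccos(min(1,T[:3,2]@A))).round(2))
E
python3 - <<'E'
from h import *
from fk import *
saveTW();print(np.load('TW.npy').round(3))
p,r=wtarget(14.3,.09);q=ctrl.get_obs()['joint_pos']
for h in (.09,.012):
  for b in (14.3,39,63):print(h,b,[x.round(0).tolist() for x in iks(*wtarget(b,h),10)])
p0,r0=pose();p0=p0+[0,0,.12]
plan(p,r,18,p0,r0)
E
```

```text
[[ 0.245 -0.002 -0.97   0.196]
 [-0.001  1.    -0.002  0.   ]
 [ 0.97   0.002  0.245  0.077]
 [ 0.     0.     0.     1.   ]]
0.09 14.3 [[38.0, 4.0, -26.0, 13.0, -44.0, 28.0]]
0.09 39 [[34.0, 1.0, -31.0, 8.0, -37.0, 11.0]]
0.09 63 [[32.0, -4.0, -39.0, 8.0, -27.0, -11.0]]
0.012 14.3 [[34.0, 11.0, -27.0, 14.0, -36.0, 29.0]]
0.012 39 [[31.0, 8.0, -31.0, 8.0, -28.0, 14.0]]
0.012 63 [[29.0, 5.0, -39.0, 7.0, -17.0, -8.0]]
n 18 d [-0.0046 -0.0064  0.0292] r [-7.64  0.28 -0.35] |d| 0.0302 |r| 7.66
```

```bash
python3 -m inch '[-0.01,0,0.0025,0,0,0,0.01,-0.02,0,0.005,0,0,0,0.01,-0.03,0,0.0075,0,0,0,0.01,-0.039,0,0.01,0,0,0,0.01,-0.03,0,0.0075,0,0,0,0.01,0,0,0,0,0,0,0.01]'
python3 - <<'E'
from h import *
nutinfo()
s=shot('wrist','w11')
T=np.load('TW.npy');p,r=pose()
for x in (-.065,-.165): 
    P=mkT(p,r)@T@[x,0,.006,1];print(np.round(proj(s,P[:3]),1))
p,r=wtarget(14.3,.09);plan(p,r,18)
E
```

```text
clock: 13.4
tool_pos: [0.4858, -0.2583, 0.3167]
orientation: [-0.6, 75.9, 25.8]
force: [0.0, 1.2, -2.4]
opening: 0.0175
t 13.4 phi -115.97 along 0.2003 up 0.0384 rt 0.4367 tilt 20.28 F tool [ 2.5  1.1 -0.1] M [-0.37  0.75  0.01] open 0.0175 J [-11.  11. -21. -12. -47. -45.]
[324.8 329.9]
[326.2 131.2]
n 18 d [-0.0036 -0.0061  0.0291] r [-7.65  0.28 -0.36] |d| 0.03 |r| 7.66
```

View pics/w11.png

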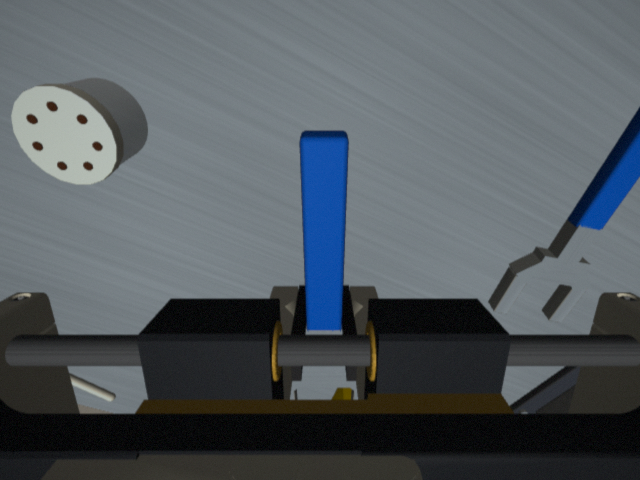

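```bash
python3 - <<'E'
from h import *
p,r=pose();T=np.load('TW.npy')
for i in range(18):
    p=p+r@[-.0036,-.0061,.0291];r=r@R.from_rotvec(np.radians([-7.65,.28,-.36])).as_matrix()
    M=mkT(p,r)@T
    print(p.round(3),(M@[.013,0,0,1])[:3].round(3),(M@[-.165,0,0,1])[:3].round(3))
E
```

```text
[ 0.513 -0.251  0.326] [ 0.627 -0.183  0.153] [ 0.479 -0.281  0.155]
[ 0.539 -0.241  0.336] [ 0.646 -0.164  0.163] [ 0.511 -0.281  0.167]
[ 0.563 -0.227  0.347] [ 0.662 -0.143  0.172] [ 0.543 -0.276  0.179]
[ 0.585 -0.209  0.357] [ 0.675 -0.12   0.18 ] [ 0.574 -0.266  0.19 ]
[ 0.605 -0.189  0.367] [ 0.685 -0.095  0.187] [ 0.604 -0.253  0.202]
[ 0.621 -0.166  0.376] [ 0.692 -0.069  0.194] [ 0.631 -0.235  0.214]
[ 0.635 -0.14   0.384] [ 0.695 -0.042  0.199] [ 0.656 -0.213  0.225]
[ 0.645 -0.113  0.392] [ 0.695 -0.014  0.204] [ 0.677 -0.189  0.236]
[ 0.651 -0.085  0.398] [0.691 0.013 0.208] [ 0.695 -0.161  0.246]
[ 0.653 -0.055  0.404] [0.684 0.04  0.21 ] [ 0.709 -0.131  0.255]
[ 0.652 -0.026  0.409] [0.673 0.065 0.212] [ 0.719 -0.099  0.263]
[0.647 0.003 0.412] [0.659 0.09  0.212] [ 0.725 -0.065  0.27 ]
[0.638 0.032 0.415] [0.642 0.112 0.212] [ 0.726 -0.031  0.276]
[0.626 0.059 0.416] [0.622 0.131 0.21 ] [0.723 0.003 0.28 ]
[0.61  0.085 0.416] [0.6   0.148 0.208] [0.716 0.036 0.284]
[0.591 0.108 0.415] [0.576 0.162 0.204] [0.704 0.069 0.285]
[0.569 0.128 0.413] [0.551 0.173 0.2  ] [0.688 0.099 0.286]
[0.545 0.146 0.41 ] [0.524 0.18  0.195] [0.669 0.128 0.285]
```

```bash
python3 -m inch '[-0.0036,-0.006,0.029,-7.65,0.3,-0.35,0.01,-0.0036,-0.006,0.029,-7.65,0.3,-0.35,0.01,-0.0036,-0.006,0.029,-7.65,0.3,-0.35,0.01,-0.0036,-0.006,0.029,-7.65,0.3,-0.35,0.01,-0.0036,-0.006,0.029,-7.65,0.3,-0.35,0.01,-0.0036,-0.006,0.029,-7.65,0.3,-0.35,0.01,-0.0036,-0.006,0.029,-7.65,0.3,-0.35,0.01,-0.0036,-0.006,0.029,-7.65,0.3,-0.35,0.01,-0.0036,-0.006,0.029,-7.65,0.3,-0.35,0.01,-0.0036,-0.006,0.029,-7.65,0.3,-0.35,0.01]'
python3 - <<'E'
from h import *
wstate()
p,r=wtarget(14.3,.09);plan(p,r,8);plan(p,r,9)
E
```

```text
clock: 14.7
tool_pos: [0.6497, -0.0486, 0.3876]
orientation: [-94.5, 76.9, 9.9]
force: [-0.6, -0.1, -1.4]
opening: 0.0174
t 14.7 beta 70.28 h 0.0076 along wx -0.1678 wy -0.0676 ztilt 18.02
n 8 d [-0.0055 -0.0069  0.0275] r [-7.39  0.43 -0.51] |d| 0.0289 |r| 7.42
n 9 d [-0.0049 -0.0063  0.0244] r [-6.57  0.38 -0.46] |d| 0.0257 |r| 6.6
```

```bash
python3 -m inch '[-0.0065,-0.007,0.0275,-7.4,0.45,-0.5,0.01,-0.0065,-0.007,0.0275,-7.4,0.45,-0.5,0.01,-0.0065,-0.007,0.0275,-7.4,0.45,-0.5,0.01,-0.006,-0.007,0.0275,-7.4,0.45,-0.5,0.01,-0.0055,-0.007,0.0275,-7.4,0.45,-0.5,0.01]'
python3 - <<'E'
from h import *
wstate()
p,r=wtarget(14.3,.09);plan(p,r,4)
E
```

```text
clock: 15.32
tool_pos: [0.6041, 0.0897, 0.4041]
orientation: [-136.8, 74.5, 5.7]
force: [-0.2, 0.4, -2.1]
opening: 0.0175
t 15.325 beta 34.07 h 0.0553 along wx -0.0607 wy 0.0035 ztilt 7.34
n 4 d [-0.0052 -0.0055  0.0189] r [-5.21  0.45 -0.53] |d| 0.0204 |r| 5.26
```

```bash
python3 -m inch '[-0.018,-0.0055,0.01,-5.2,0.45,-0.5,0.01,-0.006,-0.0055,0.02,-5.2,0.45,-0.5,0.01,-0.002,-0.0055,0.02,-5.2,0.45,-0.5,0.01,0,-0.0055,0.02,-5.2,0.45,-0.5,0.01,0,0,0,0,0,0,0.01]'
python3 - <<'E'
from h import *
wstate();nutinfo()
p,r=wtarget(14.3,.07);plan(p,r,2)
s=shot('wrist','w12')
for P in (N+.024*A,N+.044*A): print(np.round(proj(s,P),1))
s=shot('scene','s12');crop(s,370,180,450,260,7,'s12c')
s=shot('top','t12');crop(s,210,190,290,270,7,'t12c')
E
```

```text
clock: 15.95
tool_pos: [0.5438, 0.1438, 0.409]
orientation: [-156.7, 72.6, 7.6]
force: [0.0, 0.2, -1.9]
opening: 0.0176
t 15.95 beta 13.34 h 0.0911 along wx 0.0042 wy 0.0055 ztilt 0.61
t 15.95 phi 103.26 along 0.2608 up 0.1164 rt 0.0319 tilt 14.73 F tool [1.9 0.  0.6] M [-0.19  1.12 -0.01] open 0.0176 J [ 38.   4. -26.  12. -45.  29.]
n 2 d [ 0.0094 -0.0012 -0.0032] r [ 0.44  0.29 -0.23] |d| 0.01 |r| 0.57
[317.6 317.4]
[317.3 337.2]
```

View pics/w12.png

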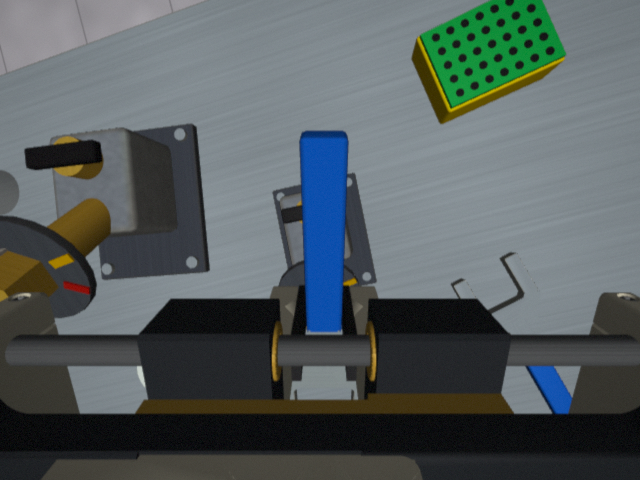

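View pics/s12c.png

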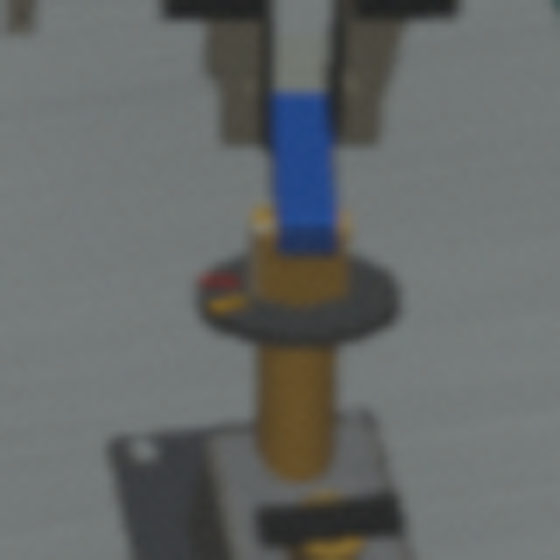

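```bash
python3 -m inch '[0.0094,-0.0012,-0.0032,0.45,0.3,-0.2,0.01,0.0094,-0.0012,-0.0032,0.45,0.3,-0.2,0.01,0,0,0,0,0,0,0.01]'
python3 - <<'E'
from h import *
wstate()
p,r=wtarget(14.3,.07);plan(p,r,1)
p,r=wtarget(14.3,.036);plan(p,r,2)
E
```

```text
clock: 16.48
tool_pos: [0.5594, 0.144, 0.3923]
orientation: [-155.2, 71.8, 7.8]
force: [-0.0, -1.0, -1.2]
opening: 0.0178
t 16.475 beta 14.7 h 0.0672 along wx -0.0031 wy 0.0001 ztilt 0.22
n 1 d [-0.0019 -0.0002  0.0031] r [-0.43 -0.12 -0.08] |d| 0.0036 |r| 0.46
n 2 d [ 0.0156 -0.0001 -0.0026] r [-0.22 -0.06 -0.04] |d| 0.0158 |r| 0.23
```

```bash
python3 -m inch '[0.0156,-0.0001,-0.0026,-0.2,0,0,0.01,0.014,-0.0001,-0.0026,-0.2,0,0,0.01,0,0,0,0,0,0,0.01]'
python3 - <<'E'
from h import *
wstate();nutinfo()
p,r=wtarget(14.3,.036);plan(p,r,1)
p,r=wtarget(14.3,.012);plan(p,r,3)
E
```

```text
clock: 16.85
tool_pos: [0.5746, 0.1436, 0.3629]
orientation: [-155.7, 71.9, 7.7]
force: [0.3, -0.1, -1.6]
opening: 0.0175
t 16.85 beta 14.3 h 0.0344 along wx -0.0003 wy 0.0009 ztilt 0.17
t 16.85 phi 104.22 along 0.2055 up 0.1184 rt 0.0303 tilt 14.09 F tool [1.6 0.2 0.1] M [-0.1   1.25  0.03] open 0.0175 J [ 35.   9. -27.  14. -38.  29.]
n 1 d [-0.0014 -0.0004  0.0005] r [-0.03 -0.07 -0.15] |d| 0.0015 |r| 0.17
n 3 d [ 0.0073 -0.0001 -0.0018] r [-0.01 -0.02 -0.05] |d| 0.0075 |r| 0.06
```

```bash
python3 -m inch '[0,-0.0006,0,0,0,0,0.01,0,0,0,0,0,0,0.01]'
python3 - <<'E'
from h import *
wstate();p,r=wtarget(14.3,.020);plan(p,r,3)
E
```

```text
clock: 17.1
tool_pos: [0.5749, 0.1443, 0.3631]
orientation: [-155.7, 71.8, 7.7]
force: [0.6, 1.6, -1.3]
opening: 0.0174
t 17.1 beta 14.29 h 0.0344 along wx -0.0006 wy 0.0002 ztilt 0.17
n 3 d [ 0.0047  0.0001 -0.0011] r [-0.01 -0.02 -0.05] |d| 0.0049 |r| 0.06
```

```bash
python3 -m inch '[0.0055,0,-0.0014,0,0,0,0.01,0.0055,0,-0.0014,0,0,0,0.01,0,0,0,0,0,0,0.01]'
python3 - <<'E'
from h import *
wstate();nutinfo();p,r=wtarget(14.3,.012);plan(p,r,2)
E
```

```text
clock: 17.48
tool_pos: [0.5811, 0.144, 0.3536]
orientation: [-155.7, 71.8, 7.8]
force: [-0.4, 0.9, -1.4]
opening: 0.0175
t 17.475 beta 14.3 h 0.0229 along wx -0.0009 wy -0.0002 ztilt 0.16
t 17.475 phi 104.22 along 0.1942 up 0.1191 rt 0.0296 tilt 14.04 F tool [ 1.2 -0.6  1. ] M [-0.2   1.2   0.01] open 0.0175 J [ 35.  10. -27.  14. -37.  29.]
n 2 d [ 0.0055  0.0003 -0.0011] r [-0.01 -0.06 -0.05] |d| 0.0056 |r| 0.08
```

```bash
python3 -m inch '[0.0055,0.0002,-0.0011,0,0,0,0.01,0.005,0,-0.0011,0,0,0,0.01,0,0,0,0,0,0,0.01]'
python3 - <<'E'
from h import *
wstate();nutinfo()
s=shot('scene','s13');crop(s,370,180,450,260,7,'s13c')
s=shot('top','t13');crop(s,210,190,290,270,7,'t13c')
s=shot('wrist','w13')
p,r=wtarget(54.3,.012);plan(p,r,8)
p,r=wtarget(63.3,.012);plan(p,r,10)
E
```

```text
clock: 17.85
tool_pos: [0.5867, 0.1435, 0.3434]
orientation: [-155.7, 71.8, 7.8]
force: [-0.6, -0.1, -1.2]
opening: 0.0177
t 17.85 beta 14.3 h 0.0113 along wx -0.0004 wy 0.0001 ztilt 0.15
t 17.85 phi 104.22 along 0.1826 up 0.1185 rt 0.0297 tilt 14.05 F tool [0.9 0.4 0.9] M [-0.22  1.19 -0.02] open 0.0177 J [ 35.  11. -28.  14. -36.  29.]
n 8 d [0.0001 0.0107 0.0005] r [ 4.85 -0.01 -1.22] |d| 0.0107 |r| 5.0
n 10 d [0.0001 0.0105 0.0004] r [ 4.75 -0.01 -1.2 ] |d| 0.0105 |r| 4.9
```

View pics/s13c.png

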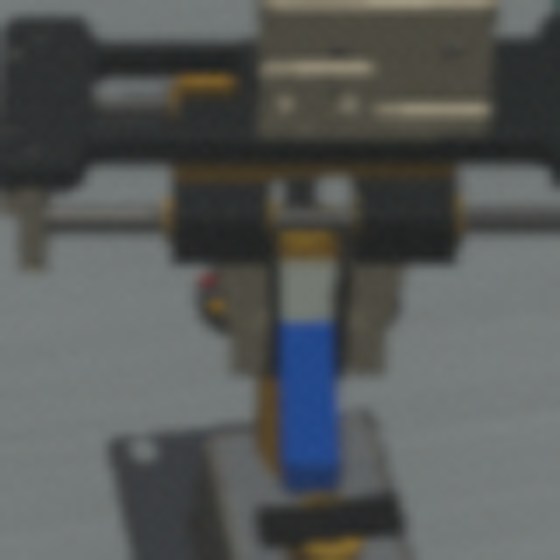

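View pics/t13c.png

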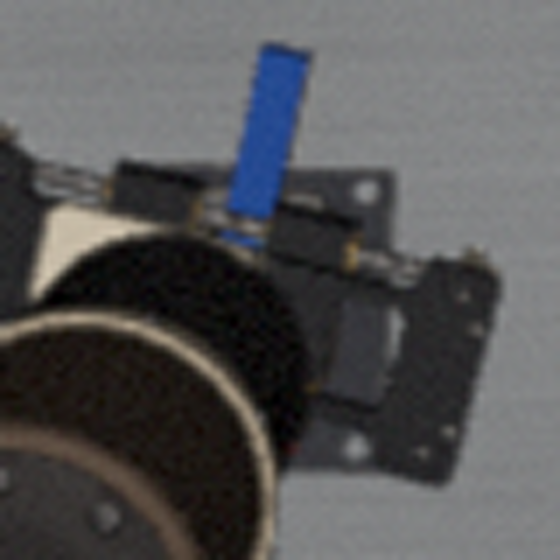

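View pics/w13.png

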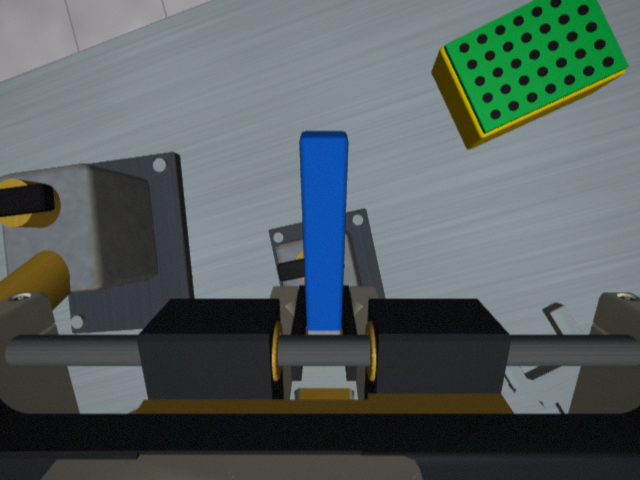

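```bash
python3 -m inch '[0.0001,0.0105,0.0004,4.8,0,-1.2,0.01,0.0001,0.0105,0.0004,4.8,0,-1.2,0.01,0.0001,0.0105,0.0004,4.8,0,-1.2,0.01,0.0001,0.0105,0.0004,4.8,0,-1.2,0.01]'
python3 - <<'E'
from h import *
wstate();nutinfo();p,r=wtarget(58.6,.0115);plan(p,r,5)
E
```

```text
clock: 18.5
tool_pos: [0.5694, 0.1051, 0.3355]
orientation: [-125.7, 68.7, 18.8]
force: [-0.4, 1.4, -2.5]
opening: 0.0176
t 18.5 beta 34.48 h 0.0123 along wx -0.0012 wy 0.0 ztilt 0.2
t 18.5 phi 124.4 along 0.1836 up 0.1016 rt 0.069 tilt 14.0 F tool [ 2.4 -0.2  1.7] M [-0.56  1.67  0.32] open 0.0176 J [ 31.   9. -31.   9. -30.  16.]
n 5 d [0.0003 0.0104 0.0005] r [ 4.67 -0.02 -1.2 ] |d| 0.0104 |r| 4.82
```

```bash
python3 -m inch '[0.0003,0.0104,0.0005,4.7,0,-1.2,0.01,0.0003,0.0104,0.0005,4.7,0,-1.2,0.01,0.0003,0.0104,0.0005,4.7,0,-1.2,0.01]'
python3 - <<'E'
from h import *
wstate();nutinfo();p,r=wtarget(58.6,.0115);plan(p,r,2)
s=shot('wrist','w14')
s=shot('scene','s14');crop(s,370,180,450,260,7,'s14c')
E
```

```text
clock: 18.88
tool_pos: [0.5499, 0.0822, 0.3244]
orientation: [-107.4, 65.3, 22.9]
force: [0.1, 0.4, -3.2]
opening: 0.018
t 18.875 beta 49.42 h 0.0123 along wx -0.0013 wy -0.0001 ztilt 0.18
t 18.875 phi 139.35 along 0.1837 up 0.0802 rt 0.093 tilt 13.98 F tool [3.1 1.  0.6] M [-0.88  1.63  0.21] open 0.018 J [ 30.   7. -34.   7. -24.   5.]
n 2 d [0.0007 0.0099 0.0006] r [ 4.45 -0.08 -1.13] |d| 0.0099 |r| 4.59
```

View pics/w14.png

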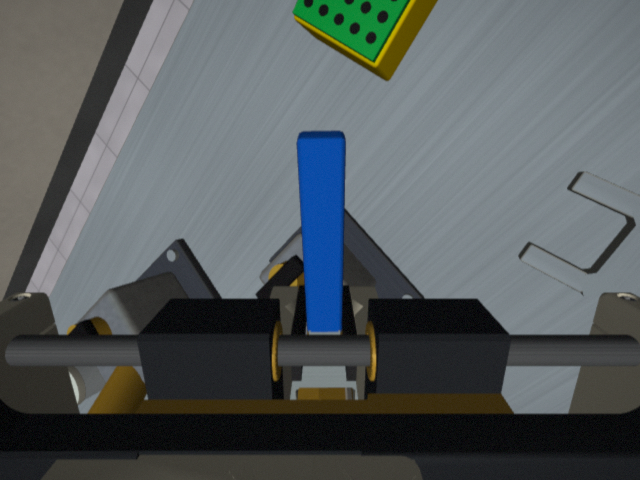

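View pics/s14c.png

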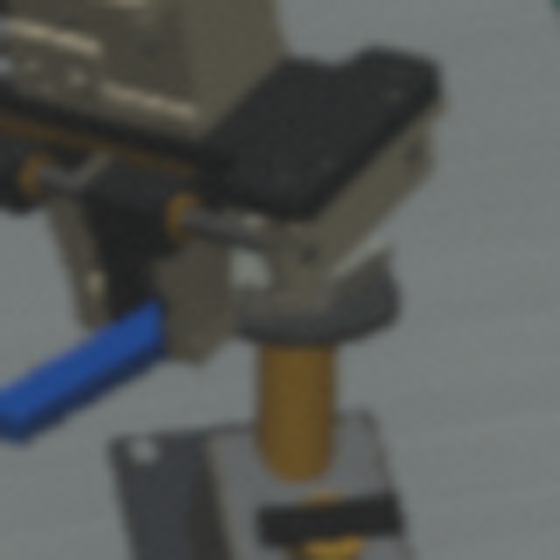

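```bash
python3 -m inch '[0.0006,0.01,0.0006,4.5,0,-1.15,0.01,0.0006,0.01,0.0006,4.5,0,-1.15,0.01,0,0,0,0,0,0,0.01]'
python3 - <<'E'
from h import *
wstate();nutinfo();
p,r=wtarget(58.6,.06);plan(p,r,3)
p,r=wtarget(58.6,.1);plan(p,r,4)
E
```

```text
clock: 19.35
tool_pos: [0.5356, 0.0714, 0.3157]
orientation: [-97.8, 63.1, 23.9]
force: [-1.4, -0.3, -3.0]
opening: 0.0177
t 19.35 beta 58.44 h 0.012 along wx -0.0013 wy 0.0003 ztilt 0.22
t 19.35 phi 148.37 along 0.1834 up 0.0641 rt 0.1047 tilt 13.94 F tool [2.1 2.6 0.6] M [-0.8   2.42  0.26] open 0.0177 J [ 29.   6. -38.   7. -20.  -4.]
n 3 d [-0.0153 -0.0001  0.004 ] r [ 0.05 -0.07  0.  ] |d| 0.0159 |r| 0.09
n 4 d [-0.0212 -0.0001  0.0055] r [ 0.04 -0.05  0.  ] |d| 0.0219 |r| 0.07
```

```bash
python3 -m inch '[0,-0.0115,-0.0006,-5.2,0,1.3,0.01,-0.008,-0.002,0.002,0,0,0,0.01,-0.02,0,0.005,0,0,0,0.01,-0.025,0,0.006,0,0,0,0.01,-0.03,0,0.0075,0,0,0,0.01,0,0.025,0.03,0,0,0,0.01,0,0.03,0.035,0,0,0,0.01,0,0,0,0,0,0,0.01]'
python3 - <<'E'
from h import *
wstate();nutinfo();
s=shot('wrist','w15')
g=lambda P:np.round(proj(s,P),0)
print(g(N+.024*A))
for b in (105,110,114.6,120): print(b,g(N+.024*A+.0065*cw(b)),g(N+.024*A+.0185*cw(b)),'mark',g(N-.002*A+.022*cw(b)),g(N-.002*A+.034*cw(b)))
E
```

```text
clock: 20.35
tool_pos: [0.4211, 0.1032, 0.3698]
orientation: [-103.3, 64.3, 23.6]
force: [0.2, 0.9, -0.5]
opening: 0.0176
t 20.35 beta 53.04 h 0.1189 along wx 0.0617 wy 0.0521 ztilt 0.29
t 20.35 phi 142.96 along 0.2902 up -0.0066 rt 0.0795 tilt 13.98 F tool [ 0.7 -0.4  0.6] M [-0.64  1.47 -0.01] open 0.0176 J [ 43. -10. -48.  18. -28. -20.]
[256. 234.]
105 [262. 230.] [274. 221.] mark [281. 203.] [293. 195.]
110 [262. 230.] [275. 223.] mark [283. 205.] [295. 198.]
114.6 [263. 231.] [276. 224.] mark [284. 207.] [297. 201.]
120 [263. 232.] [277. 226.] mark [285. 209.] [299. 204.]
```

View pics/w15.png

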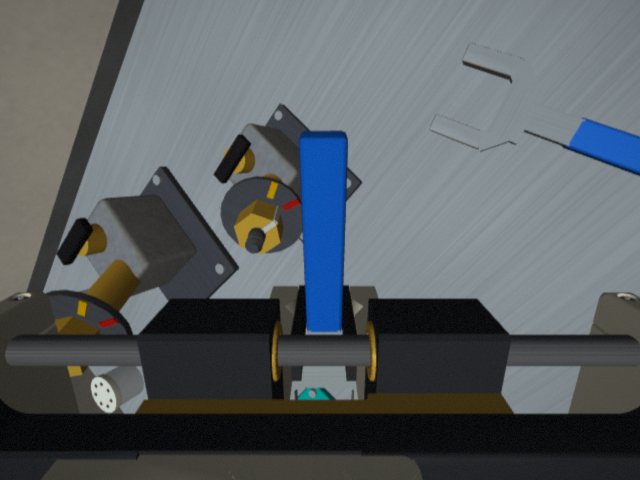

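```bash
python3 - <<'E'
from h import *
s=load('w15.npz');crop(s,210,160,310,260,8,'w15c')
E
```

```text
(no output)
```

View pics/w15c.png

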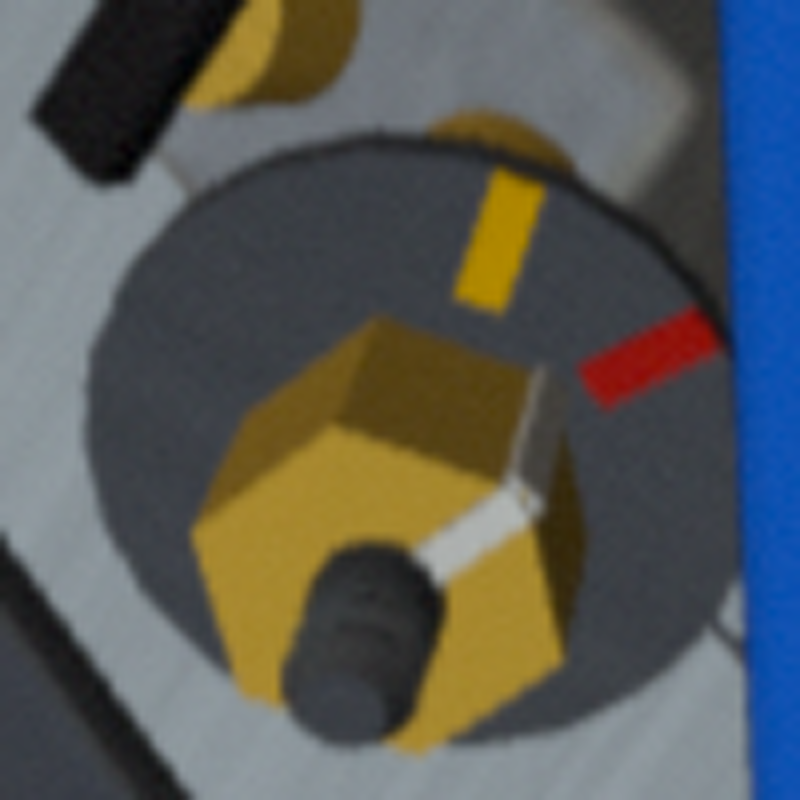

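```bash
python3 - <<'E'
from h import *
s=load('w15.npz')
f=lambda a,b:(209.6+a/8,159.6+b/8)
ang=lambda v:np.degrees(np.arctan2(v[1],v[0])).round(1)
c=np.array([nutco(s,f(*x),.024) for x in [(335,425),(527,490),(565,660),(417,752),(245,690),(192,530)]])
m=c.mean(0);d=c-m;print('centre',m,'r',np.hypot(*d.T).round(4),'ang',[ang(x) for x in d])
a,b=[np.array(nutco(s,f(*x),.024)) for x in((430,568),(530,497))];print('line',ang(b-a),ang(b-m))
for col,l in (('red',((595,388),(712,328))),('yel',((482,302),(518,178)))):
    a,b=[np.array(nutco(s,f(*x),-.002)) for x in l];print(col,a,b,ang(b-a),ang(b),ang(b-m))
E
```

```text
centre [-0.00061984  0.00113017] r [0.0181 0.0186 0.0185 0.0181 0.0179 0.0183] ang [np.float64(45.4), np.float64(105.4), np.float64(166.0), np.float64(-132.8), np.float64(-74.4), np.float64(-15.0)]
line 105.4 107.7
red [-0.00975942  0.01918466] [-0.0153515   0.03181545] 113.9 115.8 115.6
yel [0.00444366 0.02029009] [0.00872634 0.03350084] 72.0 75.4 73.9
```

```bash
python3 - <<'E'
from h import *
from fk import *
q=ctrl.get_obs()['joint_pos']
for b,h in((47,.07),(47,.012),(67,.012),(70,.012),(63,.08)):
    x,e=ik(*wtarget(b,h),q);print(b,h,x.round(0),e)
p,r=wtarget(47,.075);plan(p,r,4)
E
```

```text
47 0.07 [ 32.   1. -33.   7. -32.   5.] 1.6653345369377348e-15
47 0.012 [ 30.   7. -34.   7. -25.   8.] 3.3141462419371404e-12
67 0.012 [ 29.   5. -42.   8. -15. -13.] 1.1268763699945339e-13
70 0.012 [ 29.   4. -43.  10. -13. -18.] 6.864300794440226e-13
63 0.08 [ 32.  -3. -39.   8. -26. -11.] 2.5531660119426647e-12
n 4 d [ 0.0071 -0.0153 -0.0182] r [-1.45 -0.06  0.46] |d| 0.0248 |r| 1.52
```

```bash
python3 -m inch '[0.004,-0.0155,-0.0182,-1.5,-0.05,0.45,0.01,0.006,-0.0155,-0.0182,-1.5,-0.05,0.45,0.01,0.008,-0.0155,-0.0182,-1.5,-0.05,0.45,0.01,0.008,-0.0153,-0.0182,-1.5,-0.05,0.45,0.01,0,0,0,0,0,0,0.01]'
python3 - <<'E'
from h import *
wstate()
p,r=wtarget(47,.036);plan(p,r,2);plan(p,r,3)
E
```

```text
clock: 21.02
tool_pos: [0.5271, 0.0894, 0.3874]
orientation: [-109.8, 65.3, 23.2]
force: [-0.4, -0.3, -2.8]
opening: 0.0173
t 21.025 beta 46.83 h 0.0784 along wx -0.0057 wy -0.0114 ztilt 0.71
n 2 d [ 0.0212  0.0046 -0.0026] r [ 0.17 -0.05  0.32] |d| 0.0219 |r| 0.36
n 3 d [ 0.0142  0.003  -0.0017] r [ 0.11 -0.03  0.21] |d| 0.0146 |r| 0.24
```

```bash
python3 - <<'E'
from h import *
p,r=wtarget(47,.06);plan(p,r,2)
E
python3 -m inch '[0.010,0.0045,0,0.15,0,0.3,0.01,0.008,0.0045,0.0005,0.15,0,0.3,0.01,0,0,0,0,0,0,0.01]'
python3 - <<'E'
from h import *
wstate();p,r=wtarget(47,.036);plan(p,r,2)
E
```

```text
n 2 d [0.0096 0.0044 0.0003] r [ 0.17 -0.05  0.32] |d| 0.0106 |r| 0.36
clock: 21.4
tool_pos: [0.5272, 0.0865, 0.3659]
orientation: [-109.9, 65.9, 22.7]
force: [0.5, 0.0, -1.3]
opening: 0.0172
t 21.4 beta 47.08 h 0.0599 along wx -0.0003 wy 0.0014 ztilt 0.09
n 2 d [ 0.0117 -0.0007 -0.0029] r [-0.04 -0.04 -0.01] |d| 0.012 |r| 0.06
```

```bash
python3 -m inch '[0.0115,-0.0007,-0.0029,0,0,0,0.01,0.010,-0.0005,-0.0029,0,0,0,0.01,0,0,0,0,0,0,0.01]'
python3 - <<'E'
from h import *
wstate();p,r=wtarget(47,.022);plan(p,r,2)
E
```

```text
clock: 21.78
tool_pos: [0.5404, 0.0866, 0.3465]
orientation: [-109.8, 65.9, 22.8]
force: [-0.1, 0.3, -1.1]
opening: 0.0174
t 21.775 beta 47.04 h 0.0365 along wx -0.0003 wy -0.0001 ztilt 0.07
n 2 d [ 0.0071  0.     -0.0018] r [-0.02 -0.03  0.01] |d| 0.0073 |r| 0.04
```

```bash
python3 -m inch '[0.007,0,-0.0018,0,0,0,0.01,0.0065,0,-0.0018,0,0,0,0.01,0,0,0,0,0,0,0.01]'
python3 - <<'E'
from h import *
wstate();nutinfo();p,r=wtarget(47,.012);plan(p,r,2)
E
```

```text
clock: 22.15
tool_pos: [0.5484, 0.086, 0.3338]
orientation: [-109.9, 65.9, 22.8]
force: [0.1, 0.5, -0.1]
opening: 0.0176
t 22.15 beta 47.04 h 0.0215 along wx -0.0005 wy -0.0002 ztilt 0.07
t 22.15 phi 136.96 along 0.1926 up 0.0838 rt 0.0893 tilt 14.09 F tool [ 0.2 -0.3  0.3] M [-0.58  1.46 -0.03] open 0.0176 J [ 30.   6. -34.   7. -26.   7.]
n 2 d [ 0.0047  0.0001 -0.001 ] r [-0.02 -0.03  0.01] |d| 0.0048 |r| 0.04
```

```bash
python3 -m inch '[0.005,0,-0.001,0,0,0,0.01,0.004,0,-0.001,0,0,0,0.01,0,0,0,0,0,0,0.01]'
python3 - <<'E'
from h import *
wstate();p,r=wtarget(66.7,.012);plan(p,r,4)
E
```

```text
clock: 22.52
tool_pos: [0.5534, 0.0859, 0.3255]
orientation: [-109.9, 65.9, 22.8]
force: [-0.1, -0.3, -2.1]
opening: 0.0176
t 22.525 beta 47.04 h 0.0117 along wx -0.0003 wy -0.0003 ztilt 0.08
n 4 d [0.0001 0.0105 0.0005] r [ 4.77 -0.01 -1.2 ] |d| 0.0105 |r| 4.92
```

```bash
python3 -m inch '[0.0002,0.0105,0.0005,4.75,0,-1.2,0.01,0.0002,0.0105,0.0005,4.75,0,-1.2,0.01,0.0003,0.0105,0.0005,4.75,0,-1.2,0.01]'
python3 - <<'E'
from h import *
wstate();nutinfo();p,r=wtarget(66.7,.012);plan(p,r,1)
E
```

```text
clock: 22.9
tool_pos: [0.5304, 0.0687, 0.3114]
orientation: [-93.8, 62.3, 24.4]
force: [0.4, -0.7, -1.8]
opening: 0.0175
t 22.9 beta 62.07 h 0.0113 along wx -0.0001 wy -0.0001 ztilt 0.05
t 22.9 phi 151.99 along 0.1824 up 0.0576 rt 0.1077 tilt 14.11 F tool [ 1.7  0.9 -0.7] M [-0.79  1.54  0.14] open 0.0175 J [ 29.   6. -39.   7. -18.  -7.]
n 1 d [-0.0005  0.01    0.0005] r [ 4.49 -0.04 -1.14] |d| 0.0101 |r| 4.63
```

```bash
python3 -m inch '[0,0.01,0.0005,4.5,0,-1.15,0.01,0,0,0,0,0,0,0.01]'
python3 - <<'E'
from h import *
wstate();nutinfo();p,r=wtarget(66.7,.012);plan(p,r,1)
E
```

```text
clock: 23.15
tool_pos: [0.5217, 0.0645, 0.3068]
orientation: [-89.1, 61.1, 24.5]
force: [-0.5, 1.7, -2.9]
opening: 0.0176
t 23.15 beta 66.81 h 0.0118 along wx -0.0001 wy 0.0003 ztilt 0.05
t 23.15 phi 156.73 along 0.1829 up 0.048 rt 0.1123 tilt 14.12 F tool [2.6 1.2 1.7] M [-0.57  2.28  0.37] open 0.0176 J [ 29.   5. -42.   9. -15. -13.]
n 1 d [-0.0001 -0.0006  0.    ] r [-0.1  -0.04  0.05] |d| 0.0006 |r| 0.12
```

Now back off within the play, lift, and shift aside to look.

```bash
python3 -m inch '[0,-0.0125,-0.0006,-5.6,0,1.4,0.01,-0.006,-0.003,0.001,-0.8,0,0.2,0.01,-0.02,0,0.005,0,0,0,0.01,-0.025,0,0.006,0,0,0,0.01,-0.03,0,0.0075,0,0,0,0.01,0,0.025,0.03,0,0,0,0.01,0,0.03,0.035,0,0,0,0.01,0,0,0,0,0,0,0.01]'
python3 - <<'E'
from h import *
wstate();nutinfo();
s=shot('wrist','w16')
u,v=np.round(proj(s,N)).astype(int);print(u,v);u0,v0=u-45,v-45;print(u0,v0)
crop(s,u0,v0,u0+100,v0+100,8,'w16c')
E
```

```text
clock: 24.15
tool_pos: [0.414, 0.1035, 0.3614]
orientation: [-95.5, 62.6, 24.4]
force: [1.3, 0.7, -1.2]
opening: 0.0172
t 24.15 beta 60.29 h 0.1157 along wx 0.0612 wy 0.0538 ztilt 0.15
t 24.15 phi 150.22 along 0.2868 up -0.0171 rt 0.0796 tilt 14.12 F tool [ 1.7 -0.8  0. ] M [-0.68  1.58  0.01] open 0.0172 J [ 43. -11. -51.  21. -24. -31.]
258 222
213 177
```

View pics/w16c.png

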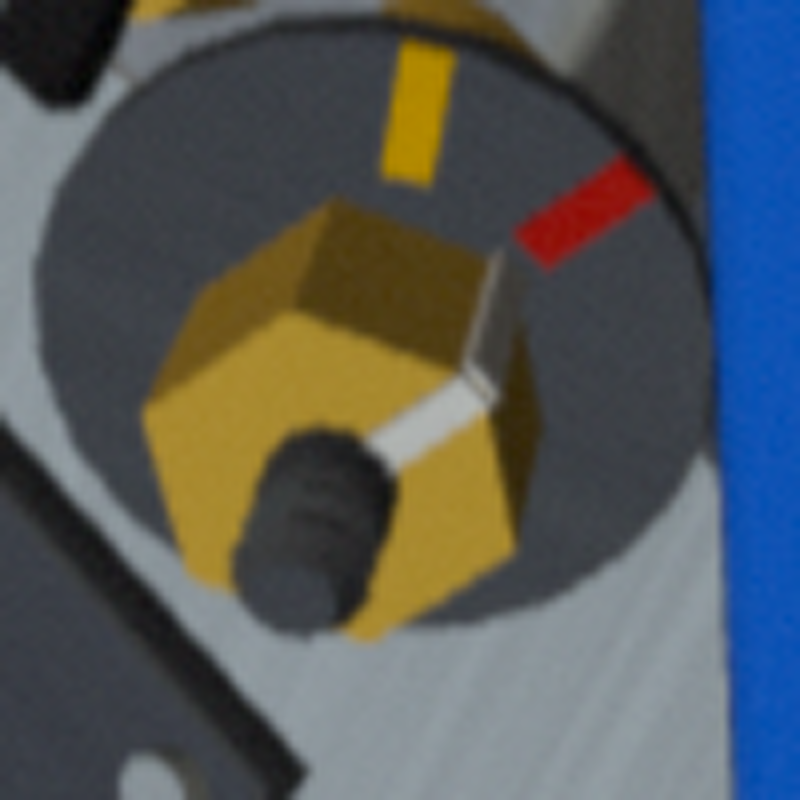

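```bash
python3 - <<'E'
from h import *
s=load('w16.npz')
f=lambda a,b:(212.6+a/8,176.6+b/8)
ang=lambda v:np.degrees(np.arctan2(v[1],v[0])).round(1)
c=np.array([nutco(s,f(*x),.024) for x in [(290,312),(482,382),(516,552),(367,643),(190,580),(145,410)]])
m=c.mean(0);d=c-m;print('centre',m,'r',np.hypot(*d.T).round(4),'ang',[ang(x) for x in d])
a,b=[np.array(nutco(s,f(*x),.024)) for x in((380,457),(484,388))];print('line',ang(b-a),ang(b-m))
for col,l in (('red',((533,250),(641,172))),('yel',((407,184),(429,44)))):
    a,b=[np.array(nutco(s,f(*x),-.002)) for x in l];print(col,a,b,ang(b-a),ang(b),ang(b-m))
E
```

```text
centre [-0.00083186  0.00081992] r [0.0182 0.0185 0.0184 0.0183 0.0184 0.0182] ang [np.float64(54.2), np.float64(114.0), np.float64(174.7), np.float64(-124.5), np.float64(-66.4), np.float64(-4.4)]
line 114.4 115.9
red [-0.00962887  0.01903727] [-0.01506446  0.03200316] 112.7 115.2 114.5
yel [0.00427788 0.01933887] [0.00859806 0.03378841] 73.4 75.7 74.0
```

```bash
python3 - <<'E'
from h import *
from fk import *
for n in ('w10','w11','w16'):
    s=load(n+'.npz');hsv=cv2.cvtColor(s['color'],cv2.COLOR_RGB2HSV)
    m=((hsv[...,0]>105)&(hsv[...,0]<125)&(hsv[...,1]>150)&(hsv[...,2]>120)).astype(np.uint8)
    c=[c for c in cv2.findContours(m,0,2)[0] if 290<cv2.boundingRect(c)[0]<320 and cv2.contourArea(c)>500];print(n,[cv2.boundingRect(x) for x in c],[cv2.minAreaRect(x) for x in c])
J=(WH+WD*.115)[:2]
p,r=wflat(J,26.3,.14);q=ctrl.get_obs()['joint_pos'];print(ik(p,r,q)[0].round(0));plan(p,r,14)
p0,r0=pose();T=np.load('TW.npy')
n=14
rv=R.from_matrix(r0.T@r).as_rotvec()/n;E=R.from_rotvec(rv).as_matrix();M=np.zeros((3,3));X_=np.eye(3)
for i in range(n):M+=X_;X_=X_@E
d=np.linalg.solve(M,r0.T@(p-p0))
for i in range(n):
    p0=p0+r0@d;r0=r0@E;W=mkT(p0,r0)@T;print(p0.round(3),(W@[.013,0,0,1])[:3].round(3),(W@[-.165,0,0,1])[:3].round(3))
E
```

```text
w10 [(301, 137, 46, 195)] [((323.5, 234.0), (194.0, 45.0), 90.0)]
w11 [(301, 138, 46, 192)] [((323.5, 233.5), (191.0, 45.0), 90.0)]
w16 [(299, 137, 48, 195)] [((322.5, 234.0), (194.0, 47.0), 90.0)]
[-11.  12. -21. -12. -47. -45.]
n 14 d [ 0.0029 -0.0114 -0.0275] r [6.66 0.69 0.82] |d| 0.0299 |r| 6.74
[0.439 0.086 0.367] [0.486 0.203 0.189] [0.535 0.036 0.228]
[0.46  0.065 0.369] [0.515 0.182 0.194] [0.547 0.01  0.226]
[0.479 0.042 0.371] [0.542 0.159 0.197] [ 0.556 -0.017  0.223]
[0.496 0.017 0.37 ] [0.566 0.132 0.199] [ 0.561 -0.045  0.219]
[ 0.509 -0.009  0.369] [0.587 0.103 0.199] [ 0.563 -0.073  0.214]
[ 0.52  -0.037  0.367] [0.604 0.072 0.198] [ 0.562 -0.101  0.208]
[ 0.527 -0.066  0.363] [0.618 0.039 0.195] [ 0.558 -0.128  0.201]
[ 0.532 -0.095  0.358] [0.629 0.005 0.191] [ 0.551 -0.155  0.193]
[ 0.532 -0.124  0.352] [ 0.635 -0.03   0.185] [ 0.54  -0.18   0.185]
[ 0.53  -0.153  0.345] [ 0.638 -0.065  0.178] [ 0.527 -0.204  0.176]
[ 0.524 -0.182  0.337] [ 0.636 -0.1    0.17 ] [ 0.511 -0.226  0.167]
[ 0.514 -0.209  0.329] [ 0.631 -0.134  0.161] [ 0.492 -0.246  0.158]
[ 0.502 -0.235  0.32 ] [ 0.621 -0.167  0.151] [ 0.471 -0.263  0.149]
[ 0.487 -0.258  0.311] [ 0.608 -0.198  0.14 ] [ 0.448 -0.277  0.14 ]
```

```bash
python3 -m inch '[-0.018,-0.0114,-0.0275,4,0.7,0.8,0.01,-0.01,-0.0114,-0.0275,6.6,0.7,0.8,0.01,0.003,-0.0114,-0.0275,6.6,0.7,0.8,0.01,0.003,-0.0114,-0.0275,6.6,0.7,0.8,0.01,0.003,-0.0114,-0.0275,6.6,0.7,0.8,0.01,0.003,-0.0114,-0.0275,6.6,0.7,0.8,0.01,0.003,-0.0114,-0.0275,6.6,0.7,0.8,0.01]'
python3 - <<'E'
from h import *
nutinfo();J=(WH+WD*.115)[:2]
p,r=wflat(J,26.3,.11);plan(p,r,9)
E
```

```text
clock: 25.08
tool_pos: [0.5274, -0.0731, 0.404]
orientation: [-58.0, 68.2, 16.3]
force: [0.6, 0.8, -1.4]
opening: 0.0175
t 25.075 phi -166.04 along 0.2586 up 0.1104 rt 0.2494 tilt 12.95 F tool [1.6 0.1 0.6] M [-0.31  1.31  0.02] open 0.0175 J [ 13.   1. -25.  -2. -42. -27.]
n 9 d [ 0.0099 -0.0069 -0.0229] r [5.36 0.6  0.72] |d| 0.0259 |r| 5.44
```

```bash
python3 -m inch '[0.0099,-0.007,-0.023,5.35,0.6,0.7,0.01,0.0099,-0.007,-0.023,5.35,0.6,0.7,0.01,0.0099,-0.007,-0.023,5.35,0.6,0.7,0.01,0.0099,-0.007,-0.023,5.35,0.6,0.7,0.01,0.0099,-0.007,-0.023,5.35,0.6,0.7,0.01,0.0099,-0.007,-0.023,5.35,0.6,0.7,0.01,0.0099,-0.007,-0.023,5.35,0.6,0.7,0.01,0.0099,-0.007,-0.023,5.35,0.6,0.7,0.01,0.0099,-0.007,-0.023,5.35,0.6,0.7,0.01,0,0,0,0,0,0,0.01]'
python3 - <<'E'
from h import *
J=(WH+WD*.115)[:2]
p,r=wflat(J,26.3,.04);plan(p,r,2)
p,r=pose();W=mkT(p,r)@np.load('TW.npy');print(W.round(4))
E
```

```text
clock: 26.32
tool_pos: [0.4954, -0.2732, 0.2806]
orientation: [0.1, 75.0, 24.3]
force: [0.8, -0.1, -1.9]
opening: 0.0174
n 2 d [ 0.0334  0.0085 -0.0097] r [-1.07  0.4   0.19] |d| 0.0358 |r| 1.16
[[ 0.9125 -0.4089 -0.0115  0.6088]
 [ 0.4088  0.9126 -0.0083 -0.2216]
 [ 0.0139  0.0029  0.9999  0.1113]
 [ 0.      0.      0.      1.    ]]
```

```bash
python3 -m inch '[0.025,0.006,-0.0072,-0.8,0.3,0.15,0.01,0.025,0.006,-0.0072,-0.8,0.3,0.15,0.01,0.016,0.004,-0.005,-0.4,0.2,0.1,0.01,0,0,0,0,0,0,0.01]'
python3 - <<'E'
from h import *
p,r=pose();T=np.load('TW.npy');W=mkT(p,r)@T;print(W.round(4))
Wr=W[:3,:3];x=Wr[:,0].copy();x[2]=0;az=np.degrees(np.arctan2(x[1],x[0]))
p,r=wflat(W[:2,3],az,.012);plan(p,r,2);p,r=wflat(W[:2,3],az,.0065);plan(p,r,2)
E
```

```text
clock: 26.82
tool_pos: [0.4919, -0.2609, 0.2133]
orientation: [-2.1, 75.4, 24.5]
force: [-0.1, -0.2, -1.6]
opening: 0.0178
[[ 0.8955 -0.445  -0.0092  0.6027]
 [ 0.4451  0.8955  0.0031 -0.2069]
 [ 0.0069 -0.0069  1.      0.0432]
 [ 0.      0.      0.      1.    ]]
n 2 d [ 0.0148 -0.0005 -0.0032] r [0.05 0.2  0.19] |d| 0.0152 |r| 0.28
n 2 d [ 0.0175 -0.0005 -0.0039] r [0.05 0.2  0.19] |d| 0.0179 |r| 0.28
```

```bash
python3 -m inch '[0.0145,-0.0005,-0.0032,0.05,0.2,0.2,0.01,0.0125,-0.0005,-0.0032,0.05,0.2,0.2,0.01,0,0,0,0,0,0,0.01]'
python3 - <<'E'
from h import *
p,r=pose();T=np.load('TW.npy');W=mkT(p,r)@T;print(W.round(4));print(ctrl.get_obs()['force'])
x=W[:3,0];az=np.degrees(np.arctan2(x[1],x[0]))
p,r=wflat(W[:2,3],az,.006);plan(p,r,2)
E
```

```text
clock: 27.2
tool_pos: [0.4946, -0.2622, 0.1856]
orientation: [-1.0, 75.7, 25.6]
force: [0.4, -0.4, -1.4]
opening: 0.0177
[[ 8.951e-01 -4.458e-01 -2.700e-03  6.043e-01]
 [ 4.458e-01  8.951e-01  6.000e-04 -2.076e-01]
 [ 2.200e-03 -1.800e-03  1.000e+00  1.490e-02]
 [ 0.000e+00  0.000e+00  0.000e+00  1.000e+00]]
[ 0.44373704 -0.39030983 -1.42125358]
n 2 d [ 0.0042 -0.0001 -0.0009] r [0.01 0.06 0.05] |d| 0.0043 |r| 0.08
```

```bash
python3 -m inch '[0.0042,0,-0.001,0,0.06,0.05,0.01,0.0035,0,-0.001,0,0.06,0.05,0.01,0,0,0,0,0,0,0.01]'
python3 - <<'E'
from h import *
p,r=pose();T=np.load('TW.npy');W=mkT(p,r)@T;print(W.round(4));print(ctrl.get_obs()['force'])
x=W[:3,0];az=np.degrees(np.arctan2(x[1],x[0]))
p,r=wflat(W[:2,3],az,.006);plan(p,r,1)
E
```

```text
clock: 27.58
tool_pos: [0.4949, -0.2625, 0.1776]
orientation: [-0.7, 75.8, 25.9]
force: [0.5, 0.4, -1.9]
opening: 0.0176
[[ 8.950e-01 -4.461e-01 -9.000e-04  6.042e-01]
 [ 4.461e-01  8.950e-01  4.000e-04 -2.079e-01]
 [ 6.000e-04 -8.000e-04  1.000e+00  6.700e-03]
 [ 0.000e+00  0.000e+00  0.000e+00  1.000e+00]]
[ 0.54640332  0.38350299 -1.94075209]
n 1 d [ 0.0007 -0.0001 -0.0001] r [0.01 0.03 0.04] |d| 0.0007 |r| 0.05
```

```bash
python3 -m inch '[0.0012,0,-0.0002,0,0,0,0.01,0,0,0,0,0,0,0.01]'
python3 -c "
from h import *
print(ctrl.get_obs()['force'])"
```

```text
clock: 27.82
tool_pos: [0.4951, -0.2625, 0.1771]
orientation: [-0.9, 75.8, 25.7]
force: [0.6, -0.6, -0.5]
opening: 0.0177
[ 0.58836577 -0.61005161 -0.54205293]
```

```bash
python3 -m inch '[0,0,0,0,0,0,0.025,0,0,0,0,0,0,0.04,0,0,0,0,0,0,0.05,-0.01,0,0.0025,0,0,0,0.06,-0.03,0,0.0075,0,0,0,0.06,-0.05,0,0.0125,0,0,0,0.06,-0.05,0,0.0125,0,0,0,0.06,-0.04,0,0.01,0,0,0,0.06,0,0,0,0,0,0,0.06]'
python3 - <<'E'
from h import *
nutinfo();shot('wrist','w17')
s=shot('top','t17');shot('scene','s17')
E
```

```text
clock: 28.95
tool_pos: [0.494, -0.2625, 0.3728]
orientation: [-1.8, 75.7, 24.8]
force: [0.5, -0.4, 0.0]
opening: 0.0596
t 28.95 phi -116.29 along 0.2438 up 0.075 rt 0.4403 tilt 19.95 F tool [ 0.  -0.6  0.3] M [-0.29  0.63 -0.01] open 0.0596 J [-11.   9. -16. -10. -54. -47.]
```

View pics/w17.png

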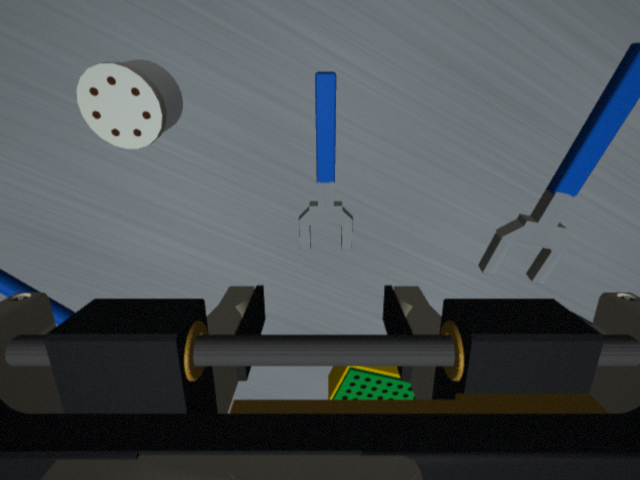

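View pics/s17.png

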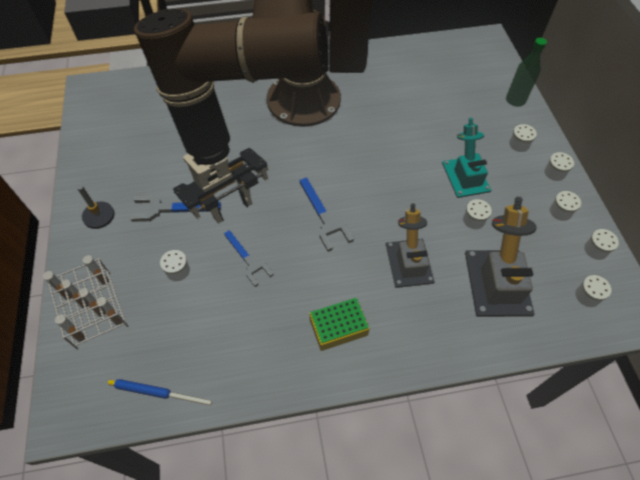

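```bash
python3 - <<'E'
from h import *
a=load('t17.npz');crop(a,215,200,280,275,7,'t17c')
P=onz(load('w17.npz'),326,72,.012);print(P)
E
```

```text
[ 0.45764669 -0.28110384  0.012     ]
```

View pics/t17c.png

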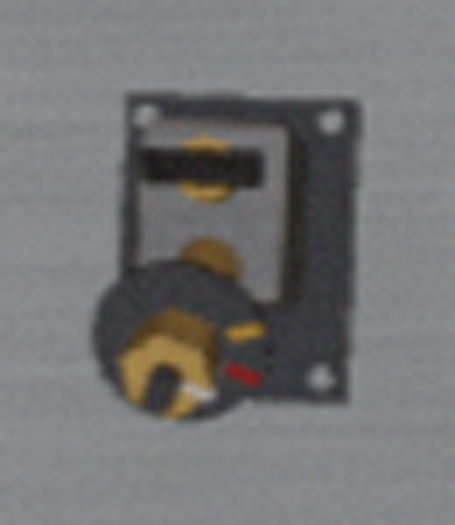

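The white line runs parallel to the red mark in the top view: the line is at (198,392) and the mark at (243,376), offset by the nut's height. I'm handing in.

```bash
python3 -c "
from plant import ctrl
print(ctrl.close_job())"
```

```text
the job is handed in; nothing more can be done
None
```

The job is done and handed in at about 29 s of the 54 s allowed. The nut is at the red mark and the wrench is flat on the bench.

- **By hand:** I gripped the small grey outlet's nut with the bare gripper, turned it about 73.5° clockwise and released it at the yellow mark. Arm readings put the line at 74.3° (mark 74.5°). Camera readings of the line ranged from 69° to 73° during the last adjustments, and after release its slope matched the mark.
- **With the wrench:** I fitted the smallest blue wrench over the nut and turned it in two strokes, lifting off after each to look. The nut stood at about 105.8° after the first stroke and 114.6° after the second. The red mark measured 114.5°, within about 1°, and the final top view agrees.
- **Putting down:** I lowered the wrench until the bench carried its weight, opened the fingers and withdrew. The last pictures show it flat, the pots and tip rack where they stood, and the gripper clear of everything.
- **What went wrong on the way:** gripping straight down the nut's axis was out of reach because one joint came to its limit, so I used a grip tilted 30° instead. The wrench also turned about 1° in the grip, and I allowed for that in the second stroke. I read forces only between moves; they stayed within a few newtons.

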